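# Spice the coffee pot and sugar the glass

## Task

Get the coffee things ready: take the lid off the red pot, drop every piece of cinnamon stick into the pot and put its lid squarely back on, and move the wooden spoon off the glass into the white spoon tray so that it lies flat inside, then drop every sugar lump into the glass. Leave the pot and the glass standing upright, and do not push about or tip the shaker, canister, jar and tin.

Things in the scene. Friction and masses are not known exactly. Their poses are not given: they have to be found in the camera images.
- cezve: Small red enamel coffee pot, open at the top when its lid is off, loose, about 0.45 kg. 80 mm tall, 90 mm across the belly near the foot; the mouth is 70 mm wide inside, 78 mm outside; walls 4 mm, inner floor 5 mm up. Origin: centre of its underside, z up. A long thin dark handle leaves the side at 50 mm height and rises along its own -x to a tip 150 mm from the axis and 100 mm high (it stays below the rim level within 110 mm of the axis).
- cezve_rim (a point): Centre of the pot's mouth, level with the rim, 80 mm above its underside.
- lid: Loose lid of the red pot, about 80 g: a flat steel disc 96 mm across and 5 mm thick, with an upright dark wooden knob at its centre, 17 mm in diameter and 24 mm tall (top 29 mm above the underside). Flat underside, it merely lies on the rim. Origin: centre of the disc's underside, z up through the knob. It starts on the red pot.
- glass: Clear glass cup in a steel wire holder, loose, about 0.4 kg. 90 mm tall, 76 mm across the holder, mouth 65 mm wide inside and 72 mm outside; walls 3.5 mm, inner floor 6 mm up. Origin: centre of its underside, z up. The holder's ear sticks out to its own -x, to 66 mm from the axis, no higher than 54 mm.
- glass_rim (a point): Centre of the glass's mouth, level with the rim, 90 mm above its underside.
- spoon: Loose wooden spoon, 150 mm long, about 35 g, 10 mm thick with a flat underside; straight handle 12 mm wide, round bowl end 36 mm wide. Origin: mid-length on the underside (the spoon runs from -75 mm, handle end, to +75 mm, bowl end, along its own x), z up; it balances about 5 mm from the origin towards the bowl, still on the 12 mm wide handle (which ends at +40 mm). It starts lying across the mouth of the glass, on the rim.
- tray: White ceramic spoon tray, fixed, empty at the start: shallow open oblong 190 mm long (its own y) by 88 mm wide (its own x), walls 4 mm thick and 18 mm high, inside 182 by 80 mm, inner floor 4 to 5 mm above the work surface. Origin: centre of its underside.
- coaster: Round cork coaster, fixed, 110 mm across and 6 mm thick, empty: a handy place to lay the pot lid for a while. Origin: centre of its underside.
- shaker: Small steel pepper shaker standing among the cinnamon and sugar, 34 mm across and 44 mm tall, loose. Origin: centre of its underside. Leave it standing where it is.
- canister: Closed white ceramic canister with a wooden lid, 104 mm across, 147 mm tall with its knob. Origin: centre of its underside. Not needed: leave it alone.
- jar: Closed amber glass jar, 64 mm across, 100 mm tall. Origin: centre of its underside. Not needed: leave it alone.
- tin: Pale closed round tin with a paper band, 68 mm across, 75 mm tall. Origin: centre of its underside. Not needed: leave it alone.
- cinnamon0: Piece of cinnamon stick (two to four are present): a dark brown double scroll, two parallel rolls 12 mm thick side by side, 36 mm long (its own x), 22 mm wide (y), 12 mm high, about 12 g. Origin: centre of its underside as first laid (6 mm below its middle along its own z). It starts lying flat on the work surface.
- cinnamon1: Piece of cinnamon stick (two to four are present): a dark brown double scroll, two parallel rolls 12 mm thick side by side, 36 mm long (its own x), 22 mm wide (y), 12 mm high, about 12 g. Origin: centre of its underside as first laid (6 mm below its middle along its own z). It starts lying flat on the work surface.
- cinnamon2: Piece of cinnamon stick (two to four are present): a dark brown double scroll, two parallel rolls 12 mm thick side by side, 36 mm long (its own x), 22 mm wide (y), 12 mm high, about 12 g. Origin: centre of its underside as first laid (6 mm below its middle along its own z). It starts lying flat on the work surface.
- cinnamon3: Piece of cinnamon stick (two to four are present): a dark brown double scroll, two parallel rolls 12 mm thick side by side, 36 mm long (its own x), 22 mm wide (y), 12 mm high, about 12 g. Origin: centre of its underside as first laid (6 mm below its middle along its own z). It starts lying flat on the work surface.
- sugar0: Off-white sugar lump (two to four are present): a hard oblong block 24 mm long (its own x), 16 mm wide (y), 14 mm high, about 12 g. Origin: centre of its underside as first laid (7 mm below its middle along its own z). It starts lying flat on the work surface.
- sugar1: Off-white sugar lump (two to four are present): a hard oblong block 24 mm long (its own x), 16 mm wide (y), 14 mm high, about 12 g. Origin: centre of its underside as first laid (7 mm below its middle along its own z). It starts lying flat on the work surface.
- sugar2: Off-white sugar lump (two to four are present): a hard oblong block 24 mm long (its own x), 16 mm wide (y), 14 mm high, about 12 g. Origin: centre of its underside as first laid (7 mm below its middle along its own z). It starts lying flat on the work surface.
- sugar3: Off-white sugar lump (two to four are present): a hard oblong block 24 mm long (its own x), 16 mm wide (y), 14 mm high, about 12 g. Origin: centre of its underside as first laid (7 mm below its middle along its own z). It starts lying flat on the work surface.

How it is judged:
On the way, in this order (a step that is already met when the one before it is completed fails the run):
1. the lid is off the red pot ((horizontal distance between lid and cezve_rim above 0.07 m or z of lid in the frame of cezve above 0.12 m)), for 0.1 s.
2. every piece of cinnamon is in the pot (horizontal distance between each of cinnamon0, cinnamon1, cinnamon2, cinnamon3 and cezve_rim below 0.041 m and z of cinnamon0 in the frame of cezve between 0 and 0.074 m and z of cinnamon1 in the frame of cezve between 0 and 0.074 m and z of cinnamon2 in the frame of cezve between 0 and 0.074 m and z of cinnamon3 in the frame of cezve between 0 and 0.074 m), for 0.1 s.
At the end, for the whole second after the job is handed in: Every cinnamon piece is in the pot and every sugar lump in the glass, below the rims; the lid lies level on the pot, within 13 mm of centre; the spoon lies flat (0.06 rad) inside the tray; pot and glass stand upright (0.1 rad); all at rest (all of step 2 and horizontal distance between each of sugar0, sugar1, sugar2, sugar3 and glass_rim below 0.034 m and z of sugar0 in the frame of glass between 0 and 0.084 m and z of sugar1 in the frame of glass between 0 and 0.084 m and z of sugar2 in the frame of glass between 0 and 0.084 m and z of sugar3 in the frame of glass between 0 and 0.084 m and horizontal distance between lid and cezve_rim below 0.013 m and z of lid in the frame of cezve between 0.074 and 0.086 m and angle between each of lid, cezve, glass's own z axis and vertical below 0.1 rad and angle between the z axis of spoon and the z axis of tray, either way round below 0.06 rad and z of spoon in the frame of tray between 0 and 0.018 m and x of spoon in the frame of tray between -0.035 and 0.035 m and y of spoon in the frame of tray between -0.04 and 0.04 m and linear speed of each of lid, spoon, cezve, glass below 0.03 m/s); the robot touches nothing.
It fails at once if the canister is pushed more than 30 mm or tipped (distance of canister from where it was at the start of the episode above 0.03 m or angle between canister's own z axis and vertical above 0.5 rad).
It fails at once if the jar is pushed more than 30 mm or tipped (distance of jar from where it was at the start of the episode above 0.03 m or angle between jar's own z axis and vertical above 0.5 rad).
It fails at once if the tin is pushed more than 30 mm or tipped (distance of tin from where it was at the start of the episode above 0.03 m or angle between tin's own z axis and vertical above 0.5 rad).
It fails at once if the shaker is pushed more than 30 mm or tipped (distance of shaker from where it was at the start of the episode above 0.03 m or angle between shaker's own z axis and vertical above 0.5 rad).
It fails at once if the red pot or the glass is knocked over (angle between any of cezve, glass's own z axis and vertical above 0.7 rad).
Of cinnamon0, cinnamon1, cinnamon2, cinnamon3 only 2 to 4 are there at a start; the rules pass over those that are not, and their reading is None.
Of sugar0, sugar1, sugar2, sugar3 only 2 to 4 are there at a start; the rules pass over those that are not, and their reading is None.
At some moment in a run one of cinnamon0, cinnamon1, cinnamon2, cinnamon3, sugar0, sugar1, sugar2, sugar3 may be knocked a few centimetres aside while the robot is not near it.
Once in a run the grip may slacken for a moment while it holds something.
It also fails if it takes over 210 s, if anything falls off the work surface, if the arm or the gripper's body presses on something with over 40 N, if the wrist force passes 120 N, or if a joint passes its speed limit or range.

## Robot

A 6-joint arm with a two-finger parallel gripper is mounted at the origin on the work surface. World frame = base frame: x ahead of the robot, y to its left, z up, the work surface at z = 0. Lengths are in m, angles in rad, forces in N, time in s.
With the tool pointing down it reaches from about 0.35 to 0.775 m from the base axis. Payload 7.3 kg.
Tool frame: the origin (TCP) lies on the front face of the gripper's body, between the roots of the fingers; the fingertips stand 66 mm ahead of it and the grasp point (between the pads) lies 47 mm ahead of it; z points along the fingers, y is the direction in which the jaws open and shut (so a half turn about z gives the same grasp; the last joint's range is limited). The gripper opens to 92 mm and grips with 3 to 60 N. Pads are 19 mm wide; open, the fingers measure 130 mm over their backs; the gripper's body (75 mm by 190 mm) begins 47 mm behind the grasp point.
Start: joints at [1.051, 0.342, 1.524, -0, 1.275, -0.146], TCP at [0.192, 0.489, 0.292] pointing down, gripper open.
Joint ranges: [-2.53, 2.53], [-0.77, 2.02], [0.04, 2.7], [-1, 4.14], [0.28, 2.66], [-3.11, 3.11]. Speed limits (rad/s): [2.57, 2.57, 3.14, 3.14, 3.14, 3.14].

## Interface

Orientations are given as [roll, pitch, yaw] about the fixed x, y, z axes, in that order (R = Rz(yaw) Ry(pitch) Rx(roll)).
In Python, from cell import observe, read_camera, hand_in, search_frame, tip_of gives the robot as it stands. The module is installed in compiled form; this text tells all that it offers.
- The arm moves only by the tool apply_moves, never from a script. Its argument "motion" is a list of rows, each an object with "offset": the shift along the tool's x, y, z in mm, a list of three; "rotation": the turn, a rotation vector about the tool's x, y, z in rad, a list of three. In form: [{"offset": [x, y, z], "rotation": [rx, ry, rz]}, ...]. A call has 1 to 12 rows; each row shifts and turns the pose as measured when the row begins, along the tool's axes as they then stand; what a row does not reach is not made up. A row lasts 1/12 s, in which the tool goes at most 41.7 mm and 7.16 degrees, less where a joint would pass 70% of its speed; a pose out of reach is approached as far as the arm can. A call with a gripper value outside its range is refused whole. "grip" is the closure, from 0 (fully open) to 1 (shut), set as the call begins (left out, the last holds). The fingers move at their own pace and stop on an object; "grip_force" is the grip in N (left out, the last holds). Time passes only in rows, so rows that do not move let the fingers close. It gives the time, the measured TCP pose, the force and the opening at its end, in the units of the state.
- observe(): the state, without advancing time (a new reading comes with each control period).
- read_camera(name): name is "side" or "top" or "wrist"; returns a dict with "img" (384x512x3 uint8, red, green, blue), "camera_matrix" (3x3 intrinsics, pixels), "R" (3x3) and "t" (3): a world point X has camera coordinates R X + t; the wrist camera has in their place "tool_from_camera" (4x4, takes a point from camera to tool coordinates, whose origin is the TCP and whose axes are the flange's). Camera axes: x right, y down, z forward; pixel columns grow to the right and rows downward; lengths in m; the calibration is good to about 2 mm. A picture is of the moment at which its call begins: read the wrist's pose just before it. There is no depth.
- hand_in(): hands the job in, once; it reports no verdict.
Trained networks look in a picture, given as the dict that the camera call returned (one of the last four; its "shot" number tells which), for a name from the list of things; names that differ only in an ending like _2 or _b are one class to them, and where a whole thing is asked for, a point or a joint stands for the part that bears it (a point fixed in the world has none). Each returns a list of dicts, best first, with "score" (0 to 1); they miss things now and then, are a little off and sometimes report something else, mostly with a low value. They report only what shows in the picture. A call takes as long as a camera call.
- search_frame(query, picture): "location" ([x, y, z] in m, in world coordinates, good to about 4 mm: the middle of the surface that is visible of it).
- tip_of(query, picture): "location" ([x, y, z] in m, in world coordinates, good to about 4 mm: a listed point, or the origin of a listed thing).
The state is a dict: "time": time; "qpos": joint angles; "qvel": joint speeds; "joint_efforts": joint torques, N m; "tool_pos": TCP position; "tool_rot": TCP orientation; "contact_force": force on the tool from outside, world axes, zero at the start; "torque": the same for the moment, N m; "opening": finger opening in m.
Only numpy, scipy, OpenCV 4.12 (cv2) and the standard library are available. Lean on these libraries where they do the work, as an engineer would, in place of code of your own. Each camera call takes 0.05 s, during which the arm holds its last target.

## Working session

There is one attempt and no reset: what is moved stays moved. The work goes in short steps, Python scripts to look and compute and a tool call to move; the robot and the scene stay as the last step left them, time stands still between calls to the robot, and variables do not carry over. Pictures are saved under pics/ and viewed, and the job is handed in when it is done.

Besides the shell and the picture viewer there is one more tool, called after "Call:" as name([rows], argument=value, ...), one row to a line, values as JSON. apply_moves: Moves the arm, as the interface text tells. Its arguments: {"type":"object","properties":{"motion":{"type":"array"},"grip":{"type":"number"},"grip_force":{"type":"number"}},"required":["motion"]}

```bash
mkdir -p pics
cat > h.py <<'E'
import numpy as np, cv2
from cell import observe, read_camera, hand_in, search_frame, tip_of
from scipy.spatial.transform import Rotation as Ro
def save(p,n): cv2.imwrite('pics/'+n+'.png',cv2.cvtColor(p['img'],cv2.COLOR_RGB2BGR))
def px2w(p,u,v,z,s=None):
    K=p['camera_matrix'];
    if 'R' in p: R=p['R'];t=p['t']
    else:
        T=np.eye(4);T[:3,:3]=Ro.from_euler('xyz',s['tool_rot']).as_matrix();T[:3,3]=s['tool_pos']
        W=np.linalg.inv(T@p['tool_from_camera']);R=W[:3,:3];t=W[:3,3]
    d=R.T@np.linalg.inv(K)@[u,v,1]; c=-R.T@t
    return c+d*(z-c[2])/d[2]
def w2px(p,X):
    c=np.array(p['R'])@X+p['t'];q=np.array(p['camera_matrix'])@c;return q[:2]/q[2]
E
python3 - <<'E'
from h import *
np.set_printoptions(precision=4,suppress=True)
s=observe();print(s)
a=read_camera('top');b=read_camera('side');save(a,'top0');save(b,'side0')
for n in ['cezve','cezve_rim','lid','glass','glass_rim','spoon','tray','coaster','shaker','canister','jar','tin','cinnamon0','sugar0']:
  for nm,p in (('top',a),('side',b)):
    print(n,nm,[(np.round(d['location'],3).tolist(),round(d['score'],2)) for d in tip_of(n,p)])
E
```

```text
{'time': 0.0, 'qpos': array([ 1.051 ,  0.3427,  1.525 , -0.    ,  1.2754, -0.146 ]), 'qvel': array([0.0003, 0.0007, 0.0006, 0.0016, 0.001 , 0.0006]), 'joint_efforts': array([ -0.0013, -43.1237, -24.4219,   0.0716,   0.0559,  -0.0001]), 'tool_pos': array([0.1915, 0.4885, 0.2916]), 'tool_rot': array([-3.1401, -0.0002,  2.7678]), 'contact_force': array([0.6055, 0.3147, 0.3202]), 'torque': array([ 0.0252, -0.022 , -0.0366]), 'opening': 0.09206147623055468}
cezve top [([0.596, 0.014, -0.004], 0.63), ([0.483, -0.253, -0.003], 0.57)]
cezve side [([0.482, -0.252, 0.001], 0.72)]
cezve_rim top [([0.432, 0.093, 0.005], 0.75), ([0.466, 0.263, 0.0], 0.51)]
cezve_rim side []
lid top [([0.485, -0.256, 0.078], 0.56)]
lid side [([0.485, -0.256, 0.081], 0.69)]
glass top [([0.469, 0.263, 0.001], 0.9)]
glass side [([0.462, 0.26, 0.003], 0.7)]
glass_rim top [([0.463, 0.262, 0.088], 0.9)]
glass_rim side [([0.465, 0.259, 0.087], 0.74)]
spoon top [([0.473, 0.257, 0.09], 0.83), ([0.6, -0.101, -0.001], 0.27)]
spoon side [([0.469, 0.254, 0.09], 0.8), ([0.702, 0.053, -0.002], 0.38)]
tray top [([0.639, 0.258, -0
[... 532 characters left out ...]
[0.483, -0.254, 0.001], 0.32), ([0.462, 0.258, 0.003], 0.2)]
tin top [([0.703, 0.052, -0.003], 0.67), ([0.626, -0.249, 0.005], 0.19)]
tin side [([0.699, 0.053, -0.001], 0.75)]
cinnamon0 top [([0.433, 0.096, 0.002], 0.61), ([0.595, 0.017, -0.004], 0.58), ([0.432, 0.01, 0.001], 0.48), ([0.599, -0.097, -0.004], 0.44)]
cinnamon0 side [([0.604, -0.098, -0.003], 0.61), ([0.428, 0.088, 0.002], 0.56), ([0.594, 0.012, -0.002], 0.5), ([0.43, 0.008, -0.002], 0.47), ([0.593, 0.094, 0.001], 0.36)]
sugar0 top [([0.423, -0.086, -0.0], 0.58), ([0.506, 0.113, 0.004], 0.58), ([0.507, -0.1, 0.001], 0.37)]
sugar0 side [([0.504, 0.11, 0.0], 0.63), ([0.426, -0.086, -0.002], 0.58), ([0.506, -0.104, -0.002], 0.49)]
```

View pics/top0.png

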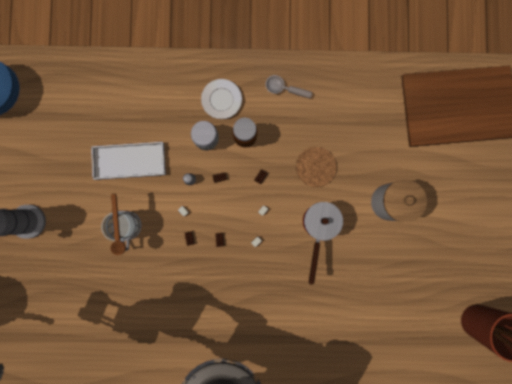

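View pics/side0.png

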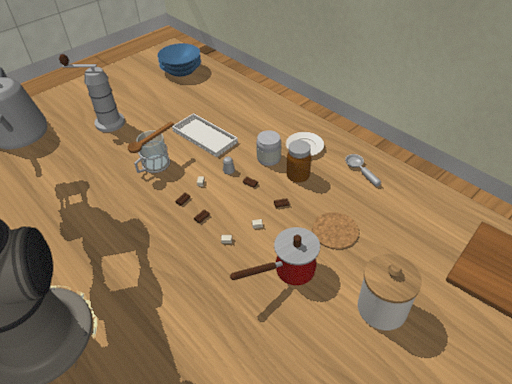

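```bash
cat > seg.py <<'E'
from h import *
def seg(p,s=None):
    im=p['img']; hsv=cv2.cvtColor(im,cv2.COLOR_RGB2HSV)
    g=im.astype(int)
    F=4
    big=cv2.resize(im,None,fx=F,fy=F,interpolation=cv2.INTER_CUBIC).astype(int)
    out=[]
    for nm,z,m in (('cin',.012,(big.sum(2)<150)),('sug',.014,(big.min(2)>140))):
        n,l,st,c=cv2.connectedComponentsWithStats(m.astype(np.uint8))
        for i in range(1,n):
            ys,xs=np.nonzero(l==i)
            if not 500<len(xs)<4500: continue
            # pixel centre mapping
            W=np.array([px2w(p,(x+.5)/F-.5,(y+.5)/F-.5,z,s)[:2] for x,y in zip(xs,ys)])
            mu=W.mean(0)
            r=cv2.minAreaRect((W*1000).astype(np.float32))
            out.append((nm,mu,r))
            if .3<mu[0]<.75 and abs(mu[1])<.3: print(nm,len(xs),mu.round(4),'rect c',np.round(r[0],1),'size',np.round(r[1],1),'ang',round(r[2],1))
    return out
E
python3 - <<'E'
from seg import *
p=read_camera('top');seg(p)
im=p['img'][120:300,80:360]
cv2.imwrite('pics/t1.png',cv2.cvtColor(cv2.resize(im,None,fx=2.8,fy=2.8,interpolation=2),4))
E
```

```text
cin 2458 [ 0.6945 -0.0554] rect c [698.3 -53.6] size [37.6 70.1] ang 9.5
cin 1525 [ 0.5996 -0.0962] rect c [599.4 -96.3] size [21.4 35. ] ang 58.0
cin 1491 [0.5959 0.0141] rect c [596.2  13.5] size [19.4 37.7] ang 13.9
cin 1616 [0.4331 0.0906] rect c [433.   90.7] size [33.  22.9] ang 10.0
cin 1593 [0.4298 0.0107] rect c [430.1  10.6] size [33.4 22.4] ang 5.8
cin 3087 [ 0.3709 -0.2391] rect c [ 371.2 -239.1] size [ 13.4 109. ] ang 81.1
cin 663 [0.3018 0.08  ] rect c [301.8  78.5] size [11.6 37.8] ang 9.6
sug 526 [0.5045 0.1121] rect c [504.4 112. ] size [20.5 12.2] ang 42.3
```

View pics/t1.png

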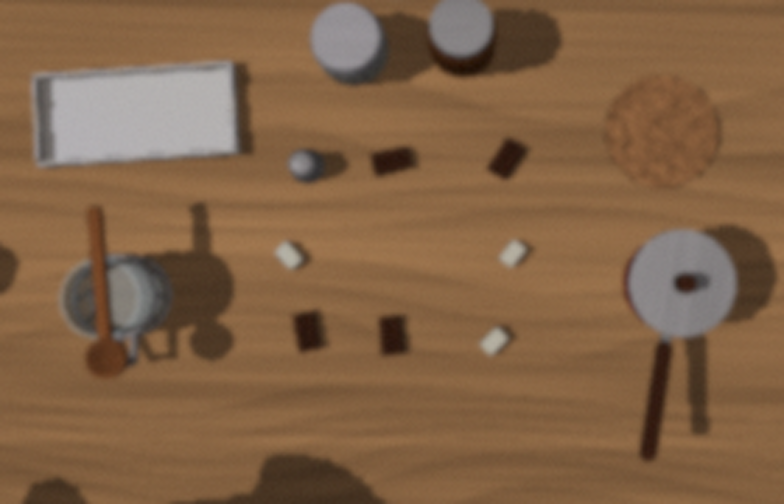

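Call:
apply_moves([
  {"offset": [0, 0, 0], "rotation": [0, 0, -0.0935]},
  {"offset": [0, 0, 0], "rotation": [0, 0, -0.0935]},
  {"offset": [0, 0, 0], "rotation": [0, 0, -0.0935]},
  {"offset": [0, 0, 0], "rotation": [0, 0, -0.0935]},
  {"offset": [-28, -26, 0], "rotation": [0, 0, 0]},
  {"offset": [-28, -26, 0], "rotation": [0, 0, 0]},
  {"offset": [-28, -26, 0], "rotation": [0, 0, 0]},
  {"offset": [-28, -26, 0], "rotation": [0, 0, 0]},
  {"offset": [-28, -26, 0], "rotation": [0, 0, 0]},
  {"offset": [-28, -26, 0], "rotation": [0, 0, 0]},
  {"offset": [-28, -26, 0], "rotation": [0, 0, 0]},
  {"offset": [-28, -26, 0], "rotation": [0, 0, 0]},
])

```text
time: 2.55
tool_pos: [0.4235, 0.2828, 0.2921]
tool_rot: [3.138, 0.0, -3.107]
contact_force: [0.2, 0.5, -0.6]
opening: 0.0917
```

Call:
apply_moves([
  {"offset": [-2, -41, 0], "rotation": [0, 0, -0.006]},
  {"offset": [-2, -41, 0], "rotation": [0, 0, -0.006]},
  {"offset": [-2, -41, 0], "rotation": [0, 0, -0.006]},
  {"offset": [-2, -41, 0], "rotation": [0, 0, -0.006]},
  {"offset": [-2, -41, 0], "rotation": [0, 0, -0.006]},
  {"offset": [-2, -41, 0], "rotation": [0, 0, 0]},
  {"offset": [-2, -41, 0], "rotation": [0, 0, 0]},
  {"offset": [-2, -41, 0], "rotation": [0, 0, 0]},
  {"offset": [-2, -41, 0], "rotation": [0, 0, 0]},
  {"offset": [-2, -41, 0], "rotation": [0, 0, 0]},
  {"offset": [-2, -41, 0], "rotation": [0, 0, 0]},
  {"offset": [-2, -41, 0], "rotation": [0, 0, 0]},
])

```text
time: 3.55
tool_pos: [0.4778, -0.2146, 0.2909]
tool_rot: [3.138, 0.008, -3.076]
contact_force: [1.1, 0.2, -0.4]
opening: 0.0917
```

```bash
cat >> h.py <<'E'
def go(x,y,z,jaw=None,s=None):
    """print rotation needed then offset in tool axes after rotation; jaw in deg (world)"""
    s=s or observe(); R=Ro.from_euler('xyz',s['tool_rot'])
    yaw=s['tool_rot'][2]
    if jaw is not None:
        t=np.radians(jaw+90); d=(t-yaw+np.pi/2)%np.pi-np.pi/2
        T=Ro.from_euler('xyz',[np.pi,0,yaw+d])
    else: d=0;T=Ro.from_euler('xyz',[np.pi,0,yaw])
    rv=(R.inv()*T).as_rotvec(); off=T.inv().apply(np.array([x,y,z])-s['tool_pos'])*1000
    print('t',round(s['time'],2),'pos',np.round(s['tool_pos'],4),'rot',np.round(s['tool_rot'],3),'q6',round(s['qpos'][5],2),'open',round(s['opening'],4))
    print('  rotvec',np.round(rv,3),'rows',np.ceil(np.abs(rv).max()/.12),'offset after rot',np.round(off,1))
E
python3 - <<'E'
from h import *
s=observe();p=read_camera('wrist');save(p,'w1');print(s['tool_pos'],s['tool_rot'])
print(p['tool_from_camera'].round(3))
for n in('lid','cezve_rim','cezve'):
  print(n,[(np.round(d['location'],4).tolist(),round(d['score'],2)) for d in tip_of(n,p)])
E
```

```text
[ 0.47783047 -0.21461111  0.29088593] [ 3.13766773  0.00831851 -3.07611176]
[[-0.001 -0.965 -0.261  0.07 ]
 [ 1.    -0.001 -0.     0.001]
 [ 0.    -0.261  0.965 -0.092]
 [ 0.     0.     0.     1.   ]]
lid [([0.4839, -0.2512, 0.0784], 0.56), ([0.4283, 0.094, -0.0034], 0.35)]
cezve_rim [([0.4835, -0.2523, 0.0794], 0.53)]
cezve []
```

View pics/w1.png

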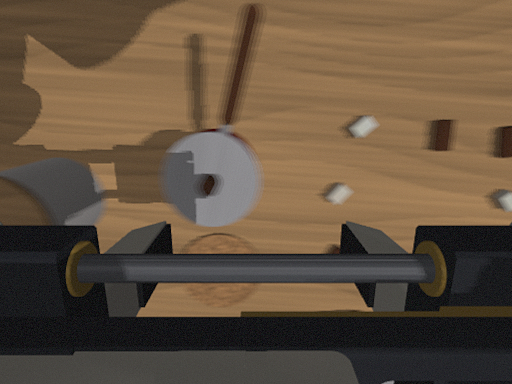

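Run:
```python
from h import *
s=observe();p=read_camera('wrist')
print(px2w(p,211.5,179,.084,s),px2w(p,207.5,182,.109,s),px2w(p,209,186,.109,s))
g=read_camera('top');print(px2w(g,322.5,221,.085))
go(.4845,-.2535,.2,90)
```

```text
[ 0.48000829 -0.25502741  0.084     ] [ 0.47685761 -0.25541017  0.109     ] [ 0.4804831  -0.25398503  0.109     ]
[ 0.4829813  -0.24854628  0.085     ]
t 3.85 pos [ 0.4779 -0.2115  0.2906] rot [ 3.137  0.008 -3.075] q6 -2.21 open 0.092
  rotvec [0.005 0.007 0.066] rows 1.0 offset after rot [ -6.6 -42.   90.6]
```

Call:
apply_moves([
  {"offset": [-2, -20, 30], "rotation": [0.005, 0.007, 0.066]},
  {"offset": [-2, -21, 30], "rotation": [0, 0, 0]},
  {"offset": [0, 0, 30], "rotation": [0, 0, 0]},
  {"offset": [0, 0, 0], "rotation": [0, 0, 0]},
], grip=0.4)

```text
time: 4.18
tool_pos: [0.4863, -0.2474, 0.2018]
tool_rot: [-3.138, 0.008, -3.134]
contact_force: [-0.5, 1.6, -0.3]
opening: 0.0697
```

Run:
```python
from h import *
s=observe();p=read_camera('wrist');save(p,'w2')
go(.483,-.253,.154,90)
for n in('lid','cezve_rim','cezve'):
  print(n,[(np.round(d['location'],4).tolist(),round(d['score'],2)) for d in tip_of(n,p)])
```

```text
t 4.23 pos [ 0.4874 -0.2481  0.2048] rot [-3.135  0.011 -3.134] q6 -2.19 open 0.0657
  rotvec [-0.007  0.011  0.008] rows 1.0 offset after rot [ 4.4 -4.9 50.8]
lid [([0.484, -0.2529, 0.0806], 0.69)]
cezve_rim []
cezve []
```

View pics/w2.png

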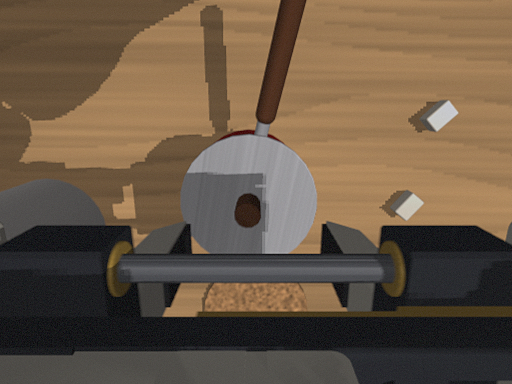

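Run:
```python
from h import *
s=observe();p=read_camera('wrist')
print(px2w(p,248,216,.109,s),px2w(p,248.5,199,.085,s))
go(.483,-.253,.154,90)
```

```text
[ 0.4892628  -0.25524663  0.109     ] [ 0.48530347 -0.25573772  0.085     ]
t 4.43 pos [ 0.4891 -0.2497  0.209 ] rot [-3.13   0.018 -3.134] q6 -2.19 open 0.0556
  rotvec [-0.012  0.018  0.007] rows 1.0 offset after rot [ 6.1 -3.3 55. ]
```

Call:
apply_moves([
  {"offset": [0, 0, 0], "rotation": [0, 0, 0]},
  {"offset": [0, 0, 0], "rotation": [0, 0, 0]},
])

```text
time: 4.6
tool_pos: [0.4902, -0.2493, 0.2122]
tool_rot: [-3.127, 0.023, -3.133]
contact_force: [0.3, -0.1, -0.6]
opening: 0.0554
```

Run:
```python
from h import *
s=observe();print(s)
p=read_camera('wrist')
print(px2w(p,248,216,.109,s),px2w(p,248.5,199,.085,s))
go(.483,-.253,.154,90)
```

```text
{'time': 4.6, 'qpos': array([-6.10434753e-01,  4.50966591e-01,  1.59104730e+00,  1.14577399e-03,
        1.07258390e+00, -2.19048172e+00]), 'qvel': array([ 0.0080902 , -0.02205597, -0.00942577, -0.0024407 ,  0.00839257,
       -0.0009723 ]), 'joint_efforts': array([-1.55469670e-02, -4.61726403e+01, -2.21189636e+01, -6.50064228e-02,
       -7.00198347e-02, -2.07498946e-03]), 'tool_pos': array([ 0.49015002, -0.24934304,  0.21224461]), 'tool_rot': array([-3.12674342,  0.0225674 , -3.13270838]), 'contact_force': array([ 0.33107218, -0.14163693, -0.56954697]), 'torque': array([ 0.01314903,  0.00985092, -0.05151833]), 'opening': 0.0554119303905315}
[ 0.49213364 -0.25559509  0.109     ] [ 0.48807379 -0.25616541  0.085     ]
t 4.65 pos [ 0.4902 -0.2494  0.2123] rot [-3.127  0.023 -3.133] q6 -2.19 open 0.0555
  rotvec [-0.015  0.023  0.009] rows 1.0 offset after rot [ 7.2 -3.6 58.3]
```

Run:
```python
from h import *
s=observe();p=read_camera('wrist');save(p,'w3')
print(s['time'],s['qvel'].round(3))
big=p['img'][150:280,150:350];cv2.imwrite('pics/w3c.png',cv2.cvtColor(cv2.resize(big,None,fx=3.5,fy=3.5,interpolation=2),4))
def f(u,v,z):print(u,v,px2w(p,u,v,z,s).round(4))
hsv=p['img'].astype(int); m=(hsv[:,:,0]<90)&(hsv[:,:,0]>hsv[:,:,2]+15); m[:170]=0;m[240:]=0;m[:,:220]=0;m[:,290:]=0
ys,xs=np.nonzero(m);print(len(xs),xs.min(),xs.max(),ys.min(),ys.max(),xs.mean(),ys.mean())
f(xs.mean(),ys.mean(),.1)
```

```text
4.65 [-0.005  0.009  0.007 -0.    -0.008  0.   ]
590 241 264 182 212 252.5627118644068 197.64237288135593
252.5627118644068 197.64237288135593 [ 0.4824 -0.2529  0.1   ]
```

View pics/w3c.png

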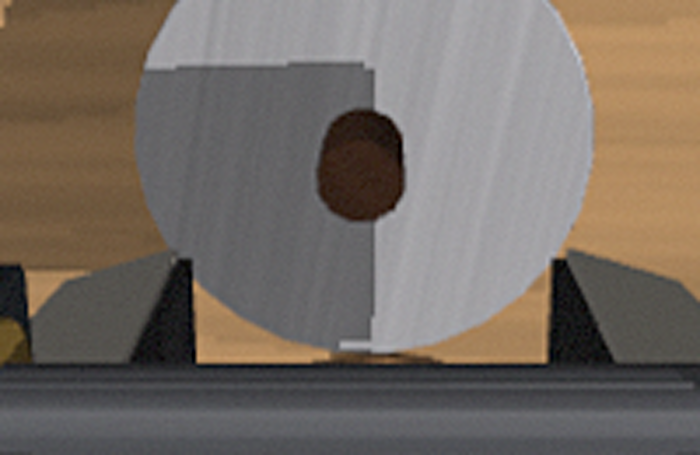

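Call:
apply_moves([
  {"offset": [4, -2, 15], "rotation": [-0.015, 0.023, 0.009]},
  {"offset": [4, -2, 15], "rotation": [0, 0, 0]},
  {"offset": [0, 0, 14], "rotation": [0, 0, 0]},
  {"offset": [0, 0, 0], "rotation": [0, 0, 0]},
  {"offset": [0, 0, 0], "rotation": [0, 0, 0]},
])

```text
time: 5.12
tool_pos: [0.4814, -0.2544, 0.1651]
tool_rot: [3.139, -0.004, 3.139]
contact_force: [-0.6, -0.2, 0.6]
opening: 0.0552
```

Run:
```python
from h import *
go(.4824,-.253,.154,90)
```

```text
t 5.12 pos [ 0.4814 -0.2544  0.1651] rot [ 3.139 -0.004  3.139] q6 -2.19 open 0.0552
  rotvec [ 0.003 -0.004 -0.003] rows 1.0 offset after rot [-1.   1.4 11.1]
```

Good. Down 11 and close.

Call:
apply_moves([
  {"offset": [-1, 1, 6], "rotation": [0, -0.004, 0]},
  {"offset": [0, 0, 5], "rotation": [0, 0, 0]},
  {"offset": [0, 0, 0], "rotation": [0, 0, 0]},
])

```text
time: 5.37
tool_pos: [0.4825, -0.2537, 0.1533]
tool_rot: [3.139, -0.001, 3.138]
contact_force: [0.9, -0.2, 0.0]
opening: 0.055
```

Call:
apply_moves([
  {"offset": [0, 0, 0], "rotation": [0, 0, 0]},
  {"offset": [0, 0, 0], "rotation": [0, 0, 0]},
  {"offset": [0, 0, 0], "rotation": [0, 0, 0]},
  {"offset": [0, 0, 0], "rotation": [0, 0, 0]},
  {"offset": [0, 0, 0], "rotation": [0, 0, 0]},
  {"offset": [0, 0, 0], "rotation": [0, 0, 0]},
], grip=1, grip_force=25)

```text
time: 5.87
tool_pos: [0.4832, -0.2539, 0.1546]
tool_rot: [3.14, 0.001, 3.138]
contact_force: [1.1, 0.5, 0.0]
opening: 0.0197
```

Call:
apply_moves([
  {"offset": [0, 0, 0], "rotation": [0, 0, 0]},
  {"offset": [0, 0, -15], "rotation": [0, 0, 0]},
  {"offset": [0, 0, -20], "rotation": [0, 0, 0]},
  {"offset": [0, 0, -20], "rotation": [0, 0, 0]},
  {"offset": [-30, 1, 0], "rotation": [0, 0, 0]},
  {"offset": [-30, 1, 0], "rotation": [0, 0, 0]},
  {"offset": [-30, 1, 0], "rotation": [0, 0, 0]},
  {"offset": [-30, 1, 0], "rotation": [0, 0, 0]},
  {"offset": [-20, 0, 0], "rotation": [0, 0, 0]},
  {"offset": [0, 0, 0], "rotation": [0, 0, 0]},
])

```text
time: 6.7
tool_pos: [0.6265, -0.2496, 0.2115]
tool_rot: [3.138, -0.001, 3.136]
contact_force: [-1.6, 0.0, -1.0]
opening: 0.0163
```

Run:
```python
from h import *
go(.627,-.249,.08,90)
a=read_camera('side');save(a,'s1')
```

```text
t 6.7 pos [ 0.6265 -0.2496  0.2115] rot [ 3.138e+00 -1.000e-03  3.136e+00] q6 -2.06 open 0.0163
  rotvec [ 0.004 -0.001 -0.006] rows 1.0 offset after rot [ -0.5   0.6 131.5]
```

View pics/s1.png

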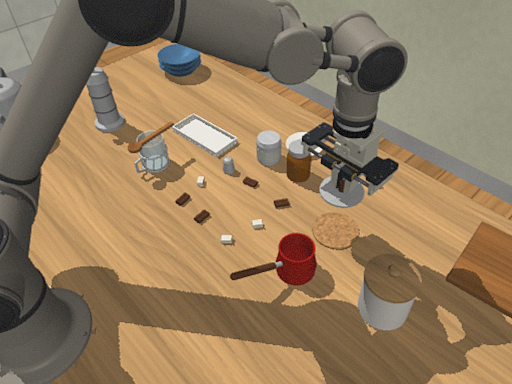

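Call:
apply_moves([
  {"offset": [0, 0, 30], "rotation": [0, 0, 0]},
  {"offset": [0, 0, 30], "rotation": [0, 0, 0]},
  {"offset": [0, 0, 30], "rotation": [0, 0, 0]},
  {"offset": [0, 0, 20], "rotation": [0, 0, 0]},
  {"offset": [0, 0, 8], "rotation": [0, 0, 0]},
  {"offset": [0, 0, 0], "rotation": [0, 0, 0]},
  {"offset": [0, 0, 0], "rotation": [0, 0, 0]},
])

```text
time: 7.33
tool_pos: [0.6199, -0.2498, 0.0908]
tool_rot: [3.138, -0.005, 3.135]
contact_force: [0.9, -0.3, -0.8]
opening: 0.0159
```

Run:
```python
from h import *
go(.627,-.249,.08,90)
```

```text
t 7.33 pos [ 0.6199 -0.2498  0.0908] rot [ 3.138 -0.005  3.135] q6 -2.06 open 0.0159
  rotvec [ 0.003 -0.005 -0.007] rows 1.0 offset after rot [-7.1  0.8 10.8]
```

Call:
apply_moves([
  {"offset": [-7, 1, 4], "rotation": [0, -0.005, 0]},
  {"offset": [0, 0, 4], "rotation": [0, 0, 0]},
  {"offset": [0, 0, 2], "rotation": [0, 0, 0]},
  {"offset": [0, 0, 0], "rotation": [0, 0, 0]},
])

```text
time: 7.67
tool_pos: [0.6291, -0.2501, 0.0852]
tool_rot: [-3.141, 0.008, 3.134]
contact_force: [0.6, -0.0, -0.7]
opening: 0.0163
```

Call:
apply_moves([
  {"offset": [0, 0, 0], "rotation": [0, 0, 0]},
  {"offset": [0, 0, 0], "rotation": [0, 0, 0]},
  {"offset": [0, 0, 0], "rotation": [0, 0, 0]},
  {"offset": [0, 0, 0], "rotation": [0, 0, 0]},
], grip=0.5)

```text
time: 8.0
tool_pos: [0.6302, -0.2506, 0.0876]
tool_rot: [-3.139, 0.011, 3.135]
contact_force: [0.0, -0.8, 0.6]
opening: 0.0384
```

Run:
```python
from h import *
go(.598,-.0963,.2,70)
```

```text
t 8.0 pos [ 0.6302 -0.2506  0.0876] rot [-3.139  0.011  3.135] q6 -2.06 open 0.0384
  rotvec [-0.     0.012  0.342] rows 3.0 offset after rot [  83.1  133.9 -112.4]
```

Call:
apply_moves([
  {"offset": [0, 0, -30], "rotation": [0, 0, 0]},
  {"offset": [0, 0, -40], "rotation": [0, 0, 0]},
  {"offset": [0, 0, -40], "rotation": [0, 0, 0]},
  {"offset": [0, 0, 0], "rotation": [0, 0.011, 0.114]},
  {"offset": [0, 0, 0], "rotation": [0, 0, 0.114]},
  {"offset": [0, 0, 0], "rotation": [0, 0, 0.114]},
  {"offset": [20, 33, 0], "rotation": [0, 0, 0]},
  {"offset": [20, 33, 0], "rotation": [0, 0, 0]},
  {"offset": [20, 33, 0], "rotation": [0, 0, 0]},
  {"offset": [20, 33, 0], "rotation": [0, 0, 0]},
  {"offset": [0, 0, 0], "rotation": [0, 0, 0]},
], grip=0.5)

```text
time: 8.92
tool_pos: [0.5999, -0.0967, 0.2042]
tool_rot: [-3.14, 0.005, 2.768]
contact_force: [-0.9, -0.4, 0.3]
opening: 0.046
```

Run:
```python
from h import *
go(.5994,-.0963,.07,70)
s=observe();p=read_camera('wrist');save(p,'w4')
for n in('lid','cinnamon0','sugar0','cezve_rim','jar'):
  print(n,[(np.round(d['location'],4).tolist(),round(d['score'],2)) for d in tip_of(n,p)])
a=read_camera('side')
for n in('lid','cinnamon0','sugar0','cezve_rim','cezve'):
  print(n,[(np.round(d['location'],4).tolist(),round(d['score'],2)) for d in tip_of(n,a)])
```

```text
t 8.92 pos [ 0.5999 -0.0967  0.2042] rot [-3.14   0.005  2.768] q6 -1.48 open 0.046
  rotvec [-0.002  0.005 -0.025] rows 1.0 offset after rot [  0.6   0.2 134.2]
lid []
cinnamon0 [([0.5989, -0.1008, 0.0014], 0.97), ([0.5965, 0.0126, 0.0016], 0.91)]
sugar0 [([0.5092, -0.1035, 0.0016], 0.57)]
cezve_rim [([0.4841, -0.2543, -0.0037], 0.49)]
jar []
lid [([0.628, -0.2507, 0.0095], 0.68), ([0.6264, -0.2451, 0.0045], 0.57)]
cinnamon0 [([0.5988, -0.0986, -0.003], 0.69), ([0.4305, 0.0102, -0.0039], 0.62), ([0.4299, 0.0893, 0.0001], 0.45), ([0.5934, 0.0128, -0.0024], 0.4)]
sugar0 [([0.506, 0.1085, 0.0023], 0.65), ([0.5091, -0.1057, -0.0029], 0.58), ([0.4246, -0.0863, 0.0002], 0.53), ([0.4802, -0.2535, 0.0022], 0.28)]
cezve_rim [([0.4792, -0.253, 0.082], 0.73), ([0.593, 0.0939, 0.0001], 0.53)]
cezve [([0.4829, -0.2523, 0.0009], 0.95)]
```

View pics/w4.png

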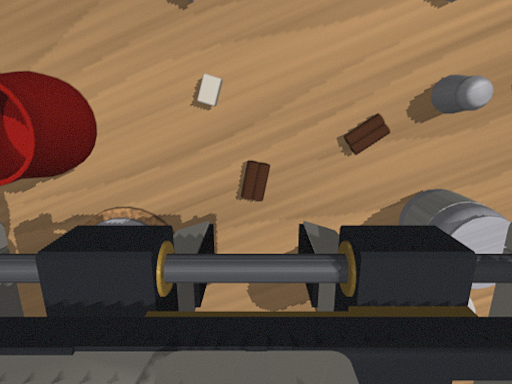

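Run:
```python
from seg import *
s=observe();p=read_camera('wrist')
for u,v in((255,180),):print(px2w(p,u,v,.012,s))
im=p['img'].astype(int)
m=(im.sum(2)<190)&(im[:,:,0]>im[:,:,2]+14); m[218:]=0
n,l,st,c=cv2.connectedComponentsWithStats(m.astype(np.uint8))
for i in range(1,n):
    ys,xs=np.nonzero(l==i)
    if not 400<len(xs)<2500: continue
    W=np.array([px2w(p,x,y,.009,s)[:2] for x,y in zip(xs,ys)])
    r=cv2.minAreaRect((W*1000).astype(np.float32)); print(len(xs),c[i].round(),r)
```

```text
[ 0.59804432 -0.10357046  0.012     ]
2085 [ 12. 131.] ((479.5323486328125, -287.71624755859375), (31.792469024658203, 87.80048370361328), 55.84185791015625)
997 [374. 128.] ((593.9475708007812, 13.136561393737793), (21.54193878173828, 37.83759689331055), 13.207657814025879)
875 [262. 176.] ((597.7872924804688, -96.74635314941406), (21.602834701538086, 37.048274993896484), 56.91484832763672)
```

Run:
```python
from h import *
go(.5985,-.0965,.068,70)
```

```text
t 9.57 pos [ 0.6013 -0.1033  0.2038] rot [-3.138  0.007  2.763] q6 -1.48 open 0.0459
  rotvec [-0.004  0.007 -0.03 ] rows 1.0 offset after rot [  4.9   5.5 135.8]
```

Call:
apply_moves([
  {"offset": [5, 5.5, 30], "rotation": [-0.004, 0.007, -0.03]},
  {"offset": [0, 0, 35], "rotation": [0, 0, 0]},
  {"offset": [0, 0, 30], "rotation": [0, 0, 0]},
  {"offset": [0, 0, 20], "rotation": [0, 0, 0]},
  {"offset": [0, 0, 0], "rotation": [0, 0, 0]},
  {"offset": [0, 0, 0], "rotation": [0, 0, 0]},
])

```text
time: 10.07
tool_pos: [0.6012, -0.0978, 0.0874]
tool_rot: [3.141, 0.008, 2.793]
contact_force: [0.9, -0.9, 0.1]
opening: 0.046
```

Run:
```python
from h import *
go(.5985,-.0965,.068,70)
```

```text
t 10.07 pos [ 0.6012 -0.0978  0.0874] rot [3.141 0.008 2.793] q6 -1.51 open 0.046
  rotvec [0.    0.008 0.001] rows 1.0 offset after rot [ 3.   0.3 19.4]
```

Call:
apply_moves([
  {"offset": [3, 0, 8], "rotation": [0, 0.008, 0]},
  {"offset": [0, 0, 7], "rotation": [0, 0, 0]},
  {"offset": [0, 0, 4], "rotation": [0, 0, 0]},
  {"offset": [0, 0, 0], "rotation": [0, 0, 0]},
])

```text
time: 10.4
tool_pos: [0.6002, -0.0973, 0.0709]
tool_rot: [3.141, 0.005, 2.793]
contact_force: [-0.2, 0.0, 0.4]
opening: 0.0461
```

Run:
```python
from h import *
go(.5985,-.0965,.068,70)
```

```text
t 10.4 pos [ 0.6002 -0.0973  0.0709] rot [3.141 0.005 2.793] q6 -1.51 open 0.0461
  rotvec [0.001 0.005 0.001] rows 1.0 offset after rot [1.9 0.2 2.9]
```

Call:
apply_moves([
  {"offset": [1, 0, 3], "rotation": [0, 0.005, 0]},
  {"offset": [0, 0, 1], "rotation": [0, 0, 0]},
  {"offset": [0, 0, 0], "rotation": [0, 0, 0]},
  {"offset": [0, 0, 0], "rotation": [0, 0, 0]},
  {"offset": [0, 0, 0], "rotation": [0, 0, 0]},
  {"offset": [0, 0, 0], "rotation": [0, 0, 0]},
  {"offset": [0, 0, 0], "rotation": [0, 0, 0]},
], grip=1, grip_force=25)

```text
time: 10.98
tool_pos: [0.6006, -0.0974, 0.0691]
tool_rot: [3.14, 0.004, 2.793]
contact_force: [-0.0, -0.1, -0.7]
opening: 0.0209
```

Call:
apply_moves([
  {"offset": [0, 0, -30], "rotation": [0, 0, 0]},
  {"offset": [0, 0, -35], "rotation": [0, 0, 0]},
  {"offset": [0, 0, -35], "rotation": [0, 0, 0]},
  {"offset": [0, 0, 0], "rotation": [0, 0, 0]},
])

```text
time: 11.32
tool_pos: [0.5989, -0.097, 0.17]
tool_rot: [3.141, -0.003, 2.793]
contact_force: [1.0, 0.2, 0.5]
opening: 0.0213
```

Run:
```python
from h import *
go(.482,-.2535,.153,90)
s=observe();p=read_camera('wrist');save(p,'w5')
```

```text
t 11.32 pos [ 0.5989 -0.097   0.17  ] rot [ 3.141e+00 -3.000e-03  2.793e+00] q6 -1.51 open 0.0213
  rotvec [ 0.001 -0.003 -0.349] rows 3.0 offset after rot [ 116.9 -156.5   17. ]
```

View pics/w5.png

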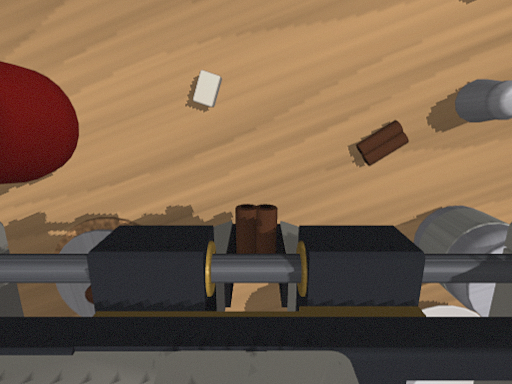

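Call:
apply_moves([
  {"offset": [0, 0, -15], "rotation": [0, 0, -0.116]},
  {"offset": [0, 0, -15], "rotation": [0, 0, -0.116]},
  {"offset": [0, 0, 0], "rotation": [0, 0, -0.116]},
  {"offset": [23, -31, 0], "rotation": [0, 0, 0]},
  {"offset": [23, -31, 0], "rotation": [0, 0, 0]},
  {"offset": [23, -31, 0], "rotation": [0, 0, 0]},
  {"offset": [23, -31, 0], "rotation": [0, 0, 0]},
  {"offset": [23, -31, 0], "rotation": [0, 0, 0]},
  {"offset": [0, 0, 0], "rotation": [0, 0, 0]},
  {"offset": [0, 0, 0], "rotation": [0, 0, 0]},
])

```text
time: 12.2
tool_pos: [0.4788, -0.2566, 0.1906]
tool_rot: [3.134, -0.014, -3.119]
contact_force: [0.2, 1.2, -0.1]
opening: 0.021
```

Run:
```python
from h import *
go(.482,-.2535,.153,90)
```

```text
t 12.2 pos [ 0.4788 -0.2566  0.1906] rot [ 3.134 -0.014 -3.119] q6 -2.22 open 0.021
  rotvec [ 0.008 -0.014  0.022] rows 1.0 offset after rot [-3.2  3.1 37.6]
```

Call:
apply_moves([
  {"offset": [-3, 3, 18], "rotation": [0.008, -0.014, 0.022]},
  {"offset": [0, 0, 18], "rotation": [0, 0, 0]},
  {"offset": [0, 0, 0], "rotation": [0, 0, 0]},
  {"offset": [0, 0, 0], "rotation": [0, 0, 0]},
])

```text
time: 12.53
tool_pos: [0.4822, -0.252, 0.1522]
tool_rot: [3.141, 0.0, 3.14]
contact_force: [-0.0, -0.3, -0.1]
opening: 0.0208
```

Call:
apply_moves([
  {"offset": [0, 0, 0], "rotation": [0, 0, 0]},
  {"offset": [0, 0, 0], "rotation": [0, 0, 0]},
  {"offset": [0, 0, 0], "rotation": [0, 0, 0]},
  {"offset": [0, 0, -25], "rotation": [0, 0, 0]},
  {"offset": [0, 0, -25], "rotation": [0, 0, 0]},
  {"offset": [0, 0, 0], "rotation": [0, 0, 0]},
], grip=0.55)

```text
time: 13.03
tool_pos: [0.4841, -0.2498, 0.2055]
tool_rot: [3.14, -0.0, -3.139]
contact_force: [-0.1, -1.0, -0.0]
opening: 0.0408
```

Run:
```python
from h import *
go(.594,.0134,.2,104)
s=observe();p=read_camera('wrist');save(p,'w6')
```

```text
t 13.03 pos [ 0.4841 -0.2498  0.2055] rot [ 3.14  -0.    -3.139] q6 -2.19 open 0.0408
  rotvec [ 0.001 -0.    -0.242] rows 3.0 offset after rot [-170.3  228.8    5.5]
```

View pics/w6.png

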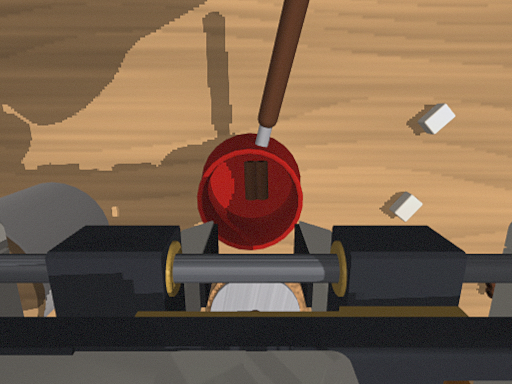

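Call:
apply_moves([
  {"offset": [0, 0, 0], "rotation": [0, 0, -0.121]},
  {"offset": [0, 0, 0], "rotation": [0, 0, -0.121]},
  {"offset": [-21, 28.5, 0], "rotation": [0, 0, 0]},
  {"offset": [-21, 28.5, 0], "rotation": [0, 0, 0]},
  {"offset": [-21, 28.5, 0], "rotation": [0, 0, 0]},
  {"offset": [-21, 28.5, 0], "rotation": [0, 0, 0]},
  {"offset": [-21, 28.5, 0], "rotation": [0, 0, 0]},
  {"offset": [-21, 28.5, 0], "rotation": [0, 0, 0]},
  {"offset": [-21, 28.5, 0], "rotation": [0, 0, 0]},
  {"offset": [-21, 28.5, 0], "rotation": [0, 0, 0]},
  {"offset": [0, 0, 0], "rotation": [0, 0, 0]},
  {"offset": [0, 0, 0], "rotation": [0, 0, 0]},
], grip=0.4)

```text
time: 14.08
tool_pos: [0.5907, 0.0255, 0.1984]
tool_rot: [3.139, -0.004, -2.886]
contact_force: [-0.4, -0.4, -0.5]
opening: 0.0552
```

```bash
cat > ws.py <<'E'
from seg import *
def wseg(tag,z=.009,kind='cin'):
    s=observe();p=read_camera('wrist');save(p,tag)
    im=p['img'].astype(int)
    m=(im.sum(2)<190)&(im[:,:,0]>im[:,:,2]+14) if kind=='cin' else (im.min(2)>110)&(im.max(2)-im.min(2)<50)
    m[222:]=0
    n,l,st,c=cv2.connectedComponentsWithStats(m.astype(np.uint8))
    for i in range(1,n):
        ys,xs=np.nonzero(l==i)
        if not 200<len(xs)<2500: continue
        W=np.array([px2w(p,x,y,z,s)[:2] for x,y in zip(xs,ys)])
        r=cv2.minAreaRect((W*1000).astype(np.float32)); print(len(xs),c[i].round(),'c',np.round(r[0],1),'sz',np.round(r[1],1),'a',round(r[2],1),'mean',(W.mean(0)*1000).round(1))
    return s,p
E
python3 - <<'E'
from ws import *
wseg('w7')
go(.594,.0134,.068,104)
E
```

```text
409 [286.   7.] c [442.   12.8] sz [12.3 22.4] a 14.7 mean [441.   12.9]
1235 [382.  22.] c [432.6  91.2] sz [34.7 21.9] a 12.1 mean [432.   91.2]
377 [ 12. 154.] c [ 621.5 -195.1] sz [78.7 17.8] a 2.8 mean [ 617.6 -193.2]
860 [242. 186.] c [593.6  14.2] sz [21.5 35.7] a 12.3 mean [593.7  14.2]
t 14.13 pos [0.5905 0.0254 0.1984] rot [ 3.138e+00 -3.000e-03 -2.886e+00] q6 -1.91 open 0.0549
  rotvec [ 0.003 -0.003  0.011] rows 1.0 offset after rot [ -0.5 -12.5 130.4]
```

View pics/w7.png

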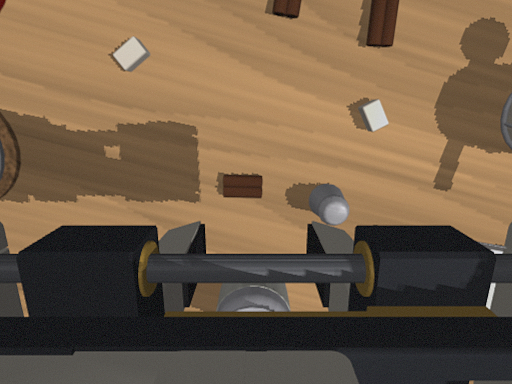

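Call:
apply_moves([
  {"offset": [0, -6, 30], "rotation": [0.003, -0.003, 0.02]},
  {"offset": [0, -6, 30], "rotation": [0, 0, 0.015]},
  {"offset": [0, 0, 30], "rotation": [0, 0, 0]},
  {"offset": [0, 0, 20], "rotation": [0, 0, 0]},
  {"offset": [0, 0, 0], "rotation": [0, 0, 0]},
  {"offset": [0, 0, 0], "rotation": [0, 0, 0]},
])

```text
time: 14.63
tool_pos: [0.5927, 0.0068, 0.0857]
tool_rot: [-3.139, 0.003, -2.929]
contact_force: [0.2, 0.8, 0.2]
opening: 0.0547
```

Run:
```python
from ws import *
go(.5937,.0142,.067,102)
```

```text
t 14.63 pos [0.5927 0.0068 0.0857] rot [-3.139e+00  3.000e-03 -2.929e+00] q6 -1.9 open 0.0547
  rotvec [-0.002  0.003  0.003] rows 1.0 offset after rot [-2.5  7.  18.7]
```

Call:
apply_moves([
  {"offset": [-2, 6, 0], "rotation": [-0.002, 0.003, 0.003]},
  {"offset": [0, 0, 10], "rotation": [0, 0, 0]},
  {"offset": [0, 0, 8], "rotation": [0, 0, 0]},
  {"offset": [0, 0, 0], "rotation": [0, 0, 0]},
])

```text
time: 14.97
tool_pos: [0.5952, 0.0117, 0.0707]
tool_rot: [-3.14, 0.005, -2.935]
contact_force: [0.4, -0.2, 0.9]
opening: 0.055
```

Run:
```python
from ws import *
go(.5937,.0142,.067,102)
```

```text
t 14.97 pos [0.5952 0.0117 0.0707] rot [-3.14   0.005 -2.935] q6 -1.89 open 0.055
  rotvec [-0.002  0.005 -0.003] rows 1.0 offset after rot [0.9 2.7 3.7]
```

Call:
apply_moves([
  {"offset": [1, 2, 3], "rotation": [0, 0.005, 0]},
  {"offset": [0, 0, 1], "rotation": [0, 0, 0]},
  {"offset": [0, 0, 0], "rotation": [0, 0, 0]},
  {"offset": [0, 0, 0], "rotation": [0, 0, 0]},
  {"offset": [0, 0, 0], "rotation": [0, 0, 0]},
  {"offset": [0, 0, 0], "rotation": [0, 0, 0]},
  {"offset": [0, 0, 0], "rotation": [0, 0, 0]},
], grip=1)

```text
time: 15.55
tool_pos: [0.5946, 0.0141, 0.068]
tool_rot: [-3.138, 0.003, -2.934]
contact_force: [-0.5, -0.0, -0.4]
opening: 0.0357
```

Call:
apply_moves([
  {"offset": [0, 0, -30], "rotation": [0, 0, 0]},
  {"offset": [0, 0, -40], "rotation": [0, 0, 0]},
  {"offset": [0, 0, -40], "rotation": [0, 0, 0]},
  {"offset": [0, 0, -20], "rotation": [0, 0, 0]},
])

```text
time: 15.88
tool_pos: [0.5912, 0.0145, 0.196]
tool_rot: [3.14, -0.011, -2.934]
contact_force: [1.3, -0.9, 0.6]
opening: 0.0358
```

Run:
```python
from ws import *
go(.482,-.2535,.2,102)
s=observe();p=read_camera('wrist');save(p,'w8')
```

```text
t 15.88 pos [0.5912 0.0145 0.196 ] rot [ 3.14  -0.011 -2.934] q6 -1.88 open 0.0358
  rotvec [ 0.002 -0.011 -0.002] rows 1.0 offset after rot [ 162.5 -239.5   -4. ]
```

View pics/w8.png

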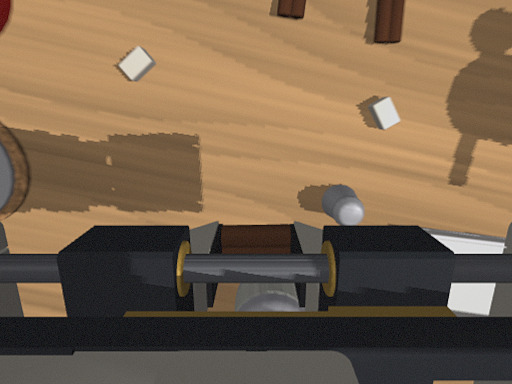

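Call:
apply_moves([
  {"offset": [20, -29.5, -1], "rotation": [0, -0.01, 0]},
  {"offset": [20, -29.5, 0], "rotation": [0, 0, 0]},
  {"offset": [20, -29.5, 0], "rotation": [0, 0, 0]},
  {"offset": [20, -29.5, 0], "rotation": [0, 0, 0]},
  {"offset": [20, -29.5, 0], "rotation": [0, 0, 0]},
  {"offset": [20, -29.5, 0], "rotation": [0, 0, 0]},
  {"offset": [20, -29.5, 0], "rotation": [0, 0, 0]},
  {"offset": [20, -29.5, 0], "rotation": [0, 0, 0]},
  {"offset": [0, 0, 0], "rotation": [0, 0, 0]},
  {"offset": [0, 0, 0], "rotation": [0, 0, 0]},
])

```text
time: 16.77
tool_pos: [0.4817, -0.2598, 0.2024]
tool_rot: [-3.136, 0.015, -2.929]
contact_force: [0.3, 0.5, -0.2]
opening: 0.0358
```

Run:
```python
from ws import *
go(.482,-.2535,.154,102)
```

```text
t 16.77 pos [ 0.4817 -0.2598  0.2024] rot [-3.136  0.015 -2.929] q6 -2.43 open 0.0358
  rotvec [-0.005  0.015  0.003] rows 1.0 offset after rot [-1.6  6.1 48.4]
```

Call:
apply_moves([
  {"offset": [-1, 5, 20], "rotation": [-0.005, 0.015, 0]},
  {"offset": [0, 0, 20], "rotation": [0, 0, 0]},
  {"offset": [0, 0, 6], "rotation": [0, 0, 0]},
  {"offset": [0, 0, 0], "rotation": [0, 0, 0]},
  {"offset": [0, 0, 0], "rotation": [0, 0, 0]},
])

```text
time: 17.18
tool_pos: [0.4832, -0.2529, 0.1558]
tool_rot: [-3.14, 0.001, -2.929]
contact_force: [-0.2, 0.4, 0.0]
opening: 0.0357
```

Run:
```python
from ws import *
go(.482,-.2535,.154,102)
```

```text
t 17.18 pos [ 0.4832 -0.2529  0.1558] rot [-3.140e+00  1.000e-03 -2.929e+00] q6 -2.41 open 0.0357
  rotvec [-0.001  0.001  0.003] rows 1.0 offset after rot [ 1.3 -0.3  1.8]
```

Call:
apply_moves([
  {"offset": [0, 0, 0], "rotation": [0, 0, 0]},
  {"offset": [0, 0, 0], "rotation": [0, 0, 0]},
  {"offset": [0, 0, 0], "rotation": [0, 0, 0]},
  {"offset": [0, 0, -25], "rotation": [0, 0, 0]},
  {"offset": [0, 0, -25], "rotation": [0, 0, 0]},
  {"offset": [0, 0, 0], "rotation": [0, 0, 0]},
], grip=0.45)

```text
time: 17.68
tool_pos: [0.4845, -0.2516, 0.2102]
tool_rot: [-3.139, 0.003, -2.926]
contact_force: [1.4, -0.5, 0.2]
opening: 0.0507
```

Run:
```python
from ws import *
go(.431,.0106,.2,96)
s=observe();p=read_camera('wrist');save(p,'w9')
```

```text
t 17.68 pos [ 0.4845 -0.2516  0.2102] rot [-3.139e+00  3.000e-03 -2.926e+00] q6 -2.41 open 0.0507
  rotvec [-0.003  0.003  0.111] rows 1.0 offset after rot [ 25.8 266.4  10.2]
```

View pics/w9.png

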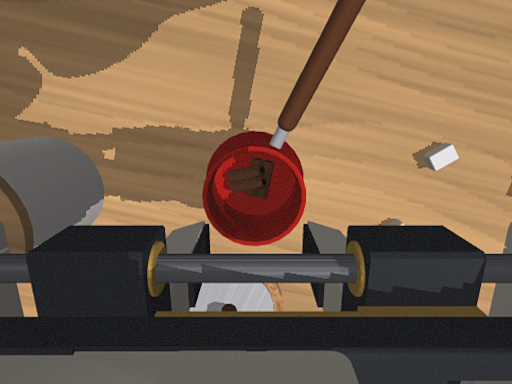

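Both inside. Next cinnamon at (0.431, 0.011).

Call:
apply_moves([
  {"offset": [0, 0, 0], "rotation": [0, 0, 0.111]},
  {"offset": [4, 38, 1], "rotation": [0, 0, 0]},
  {"offset": [4, 38, 1], "rotation": [0, 0, 0]},
  {"offset": [4, 38, 1], "rotation": [0, 0, 0]},
  {"offset": [4, 38, 1], "rotation": [0, 0, 0]},
  {"offset": [4, 38, 1], "rotation": [0, 0, 0]},
  {"offset": [3, 38, 1], "rotation": [0, 0, 0]},
  {"offset": [2, 32, 1], "rotation": [0, 0, 0]},
  {"offset": [0, 0, 0], "rotation": [0, 0, 0]},
  {"offset": [0, 0, 0], "rotation": [0, 0, 0]},
  {"offset": [0, 0, 0], "rotation": [0, 0, 0]},
], grip=0.5)

```text
time: 18.65
tool_pos: [0.4282, 0.0141, 0.1958]
tool_rot: [-3.138, 0.001, -3.046]
contact_force: [-0.1, -0.2, -0.3]
opening: 0.0462
```

Run:
```python
from ws import *
wseg('w10')
go(.431,.0106,.085,96)
```

```text
900 [253. 184.] c [427.4  10.8] sz [35.9 21.4] a 5.5 mean [427.2  10.9]
875 [338. 195.] c [429.8  90.4] sz [37.5 21.5] a 12.1 mean [429.8  90.4]
622 [  8. 205.] c [ 466.8 -213. ] sz [18.6 40.9] a 83.3 mean [ 469.4 -215.1]
t 18.7 pos [0.4284 0.0137 0.1959] rot [-3.138e+00  1.000e-03 -3.047e+00] q6 -1.81 open 0.046
  rotvec [-0.003  0.001 -0.01 ] rows 1.0 offset after rot [ -2.3  -3.4 110.9]
```

View pics/w10.png

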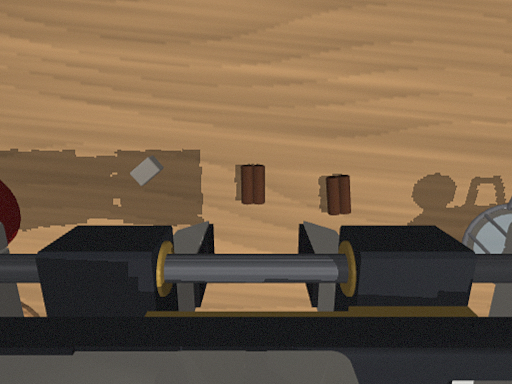

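Call:
apply_moves([
  {"offset": [0, -3, 25], "rotation": [-0.003, 0, -0.01]},
  {"offset": [0, 0, 30], "rotation": [0, 0, 0]},
  {"offset": [0, 0, 30], "rotation": [0, 0, 0]},
  {"offset": [0, 0, 25], "rotation": [0, 0, 0]},
  {"offset": [0, 0, 0], "rotation": [0, 0, 0]},
  {"offset": [0, 0, 0], "rotation": [0, 0, 0]},
])

```text
time: 19.2
tool_pos: [0.4339, 0.003, 0.0834]
tool_rot: [-3.138, 0.01, -3.047]
contact_force: [-0.0, -1.0, -0.5]
opening: 0.046
```

Run:
```python
from ws import *
go(.429,.0108,.067,96)
```

```text
t 19.2 pos [0.4339 0.003  0.0834] rot [-3.138  0.01  -3.047] q6 -1.83 open 0.046
  rotvec [-0.003  0.01  -0.01 ] rows 1.0 offset after rot [ 4.   8.3 16.4]
```

Call:
apply_moves([
  {"offset": [4, 7, 0], "rotation": [-0.003, 0.01, -0.01]},
  {"offset": [0, 0, 8], "rotation": [0, 0, 0]},
  {"offset": [0, 0, 7], "rotation": [0, 0, 0]},
  {"offset": [0, 0, 0], "rotation": [0, 0, 0]},
])

```text
time: 19.53
tool_pos: [0.4313, 0.0083, 0.0708]
tool_rot: [-3.14, 0.005, -3.039]
contact_force: [-0.1, 0.6, 0.5]
opening: 0.0458
```

Run:
```python
from ws import *
go(.429,.0108,.067,96)
```

```text
t 19.53 pos [0.4313 0.0083 0.0708] rot [-3.14   0.005 -3.039] q6 -1.83 open 0.0458
  rotvec [-0.002  0.005 -0.002] rows 1.0 offset after rot [2.  2.7 3.8]
```

Call:
apply_moves([
  {"offset": [2, 2.5, 3], "rotation": [0, 0.005, 0]},
  {"offset": [0, 0, 1], "rotation": [0, 0, 0]},
  {"offset": [0, 0, 0], "rotation": [0, 0, 0]},
  {"offset": [0, 0, 0], "rotation": [0, 0, 0]},
  {"offset": [0, 0, 0], "rotation": [0, 0, 0]},
  {"offset": [0, 0, 0], "rotation": [0, 0, 0]},
  {"offset": [0, 0, 0], "rotation": [0, 0, 0]},
], grip=1)

```text
time: 20.12
tool_pos: [0.4299, 0.0111, 0.068]
tool_rot: [-3.139, 0.003, -3.037]
contact_force: [0.7, 0.0, -0.4]
opening: 0.0211
```

Call:
apply_moves([
  {"offset": [0, 0, -30], "rotation": [0, 0, 0]},
  {"offset": [0, 0, -40], "rotation": [0, 0, 0]},
  {"offset": [0, 0, -40], "rotation": [0, 0, 0]},
  {"offset": [0, 0, -20], "rotation": [0, 0, 0]},
])

```text
time: 20.45
tool_pos: [0.4267, 0.0116, 0.1978]
tool_rot: [3.141, -0.011, -3.038]
contact_force: [0.7, -1.0, 0.0]
opening: 0.021
```

Run:
```python
from ws import *
go(.482,-.2535,.2,96)
s=observe();p=read_camera('wrist');save(p,'w11')
```

```text
t 20.45 pos [0.4267 0.0116 0.1978] rot [ 3.141 -0.011 -3.038] q6 -1.82 open 0.021
  rotvec [ 0.001 -0.011 -0.001] rows 1.0 offset after rot [ -27.3 -269.5   -2.2]
```

View pics/w11.png

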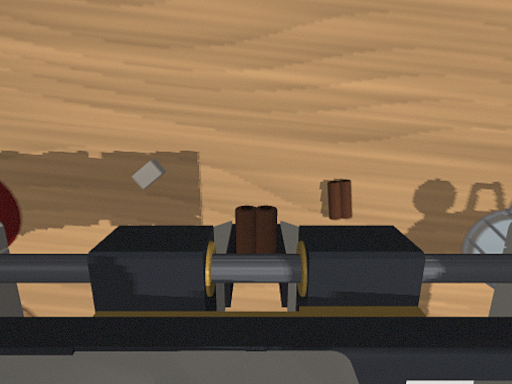

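Held.

Call:
apply_moves([
  {"offset": [-4, -38, 0], "rotation": [0, -0.01, 0]},
  {"offset": [-4, -38, 0], "rotation": [0, 0, 0]},
  {"offset": [-4, -38, 0], "rotation": [0, 0, 0]},
  {"offset": [-4, -38, 0], "rotation": [0, 0, 0]},
  {"offset": [-4, -38, 0], "rotation": [0, 0, 0]},
  {"offset": [-4, -38, 0], "rotation": [0, 0, 0]},
  {"offset": [-3, -33, 0], "rotation": [0, 0, 0]},
  {"offset": [0, 0, 0], "rotation": [0, 0, 0]},
  {"offset": [0, 0, 0], "rotation": [0, 0, 0]},
  {"offset": [0, 0, 0], "rotation": [0, 0, 0]},
])

```text
time: 21.33
tool_pos: [0.4845, -0.2561, 0.2019]
tool_rot: [-3.138, 0.012, -3.033]
contact_force: [0.3, 0.4, -0.3]
opening: 0.0212
```

Run:
```python
from ws import *
go(.482,-.2535,.154,96)
```

```text
t 21.33 pos [ 0.4845 -0.2561  0.2019] rot [-3.138  0.012 -3.033] q6 -2.31 open 0.0212
  rotvec [-0.003  0.012  0.004] rows 1.0 offset after rot [ 2.2  2.9 47.9]
```

Call:
apply_moves([
  {"offset": [2, 2, 20], "rotation": [-0.003, 0.012, 0]},
  {"offset": [0, 0, 20], "rotation": [0, 0, 0]},
  {"offset": [0, 0, 6], "rotation": [0, 0, 0]},
  {"offset": [0, 0, 0], "rotation": [0, 0, 0]},
  {"offset": [0, 0, 0], "rotation": [0, 0, 0]},
])

```text
time: 21.75
tool_pos: [0.482, -0.2491, 0.1552]
tool_rot: [3.141, -0.001, -3.028]
contact_force: [-0.3, 0.4, -0.8]
opening: 0.0212
```

Call:
apply_moves([
  {"offset": [0, 0, 0], "rotation": [0, 0, 0]},
  {"offset": [0, 0, 0], "rotation": [0, 0, 0]},
  {"offset": [0, 0, 0], "rotation": [0, 0, 0]},
  {"offset": [0, 0, -25], "rotation": [0, 0, 0]},
  {"offset": [0, 0, -25], "rotation": [0, 0, 0]},
  {"offset": [0, 0, 0], "rotation": [0, 0, 0]},
], grip=0.55)

```text
time: 22.25
tool_pos: [0.4829, -0.248, 0.21]
tool_rot: [-3.141, 0.001, -3.026]
contact_force: [0.6, -0.7, -0.2]
opening: 0.0417
```

Run:
```python
from ws import *
go(.431,.0905,.2,101)
s=observe();p=read_camera('wrist');save(p,'w12')
```

```text
t 22.25 pos [ 0.4829 -0.248   0.21  ] rot [-3.141e+00  1.000e-03 -3.026e+00] q6 -2.3 open 0.0417
  rotvec [-0.001  0.001 -0.076] rows 1.0 offset after rot [-13.7 342.2  10. ]
```

View pics/w12.png

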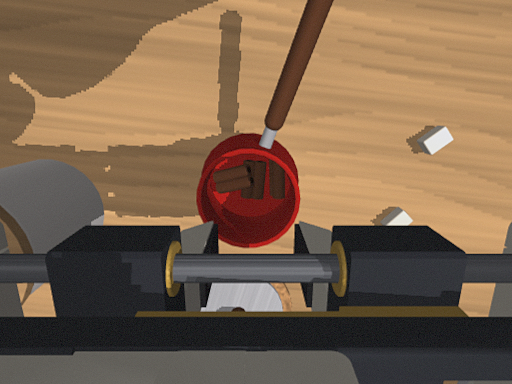

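Three in. Fourth.

Call:
apply_moves([
  {"offset": [0, 0, 0], "rotation": [0, 0, -0.076]},
  {"offset": [-1.5, 38, 1], "rotation": [0, 0, 0]},
  {"offset": [-1.5, 38, 1], "rotation": [0, 0, 0]},
  {"offset": [-1.5, 38, 1], "rotation": [0, 0, 0]},
  {"offset": [-1.5, 38, 1], "rotation": [0, 0, 0]},
  {"offset": [-1.5, 38, 1], "rotation": [0, 0, 0]},
  {"offset": [-1.5, 38, 1], "rotation": [0, 0, 0]},
  {"offset": [-1.5, 38, 1], "rotation": [0, 0, 0]},
  {"offset": [-1.5, 38, 1], "rotation": [0, 0, 0]},
  {"offset": [-1, 32, 1], "rotation": [0, 0, 0]},
  {"offset": [0, 0, 0], "rotation": [0, 0, 0]},
  {"offset": [0, 0, 0], "rotation": [0, 0, 0]},
], grip=0.5)

```text
time: 23.3
tool_pos: [0.425, 0.0964, 0.1934]
tool_rot: [-3.14, -0.0, -2.952]
contact_force: [-0.6, 0.1, -0.5]
opening: 0.0459
```

Call:
apply_moves([
  {"offset": [0, 0, 0], "rotation": [0, 0, 0]},
  {"offset": [0, 0, 0], "rotation": [0, 0, 0]},
])

```text
time: 23.47
tool_pos: [0.4248, 0.0961, 0.1929]
tool_rot: [-3.14, -0.001, -2.951]
contact_force: [0.7, -0.0, 0.2]
opening: 0.0459
```

Run:
```python
from ws import *
wseg('w13')
go(.431,.0905,.085,101)
```

```text
889 [250. 191.] c [429.7  91.3] sz [36.9 21.1] a 11.1 mean [429.5  91.3]
t 23.52 pos [0.4248 0.0958 0.1929] rot [-3.140e+00 -1.000e-03 -2.951e+00] q6 -1.71 open 0.0455
  rotvec [-0.002 -0.001 -0.002] rows 1.0 offset after rot [ -5.   -6.4 107.9]
```

Call:
apply_moves([
  {"offset": [-3, 0, 25], "rotation": [-0.002, 0, -0.002]},
  {"offset": [0, 0, 30], "rotation": [0, 0, 0]},
  {"offset": [0, 0, 30], "rotation": [0, 0, 0]},
  {"offset": [0, 0, 22], "rotation": [0, 0, 0]},
  {"offset": [0, 0, 0], "rotation": [0, 0, 0]},
  {"offset": [0, 0, 0], "rotation": [0, 0, 0]},
])

```text
time: 24.02
tool_pos: [0.4327, 0.0896, 0.084]
tool_rot: [-3.14, 0.007, -2.961]
contact_force: [-0.0, 0.5, 0.5]
opening: 0.0462
```

Run:
```python
from ws import *
go(.430,.0912,.067,101)
```

```text
t 24.02 pos [0.4327 0.0896 0.084 ] rot [-3.14   0.007 -2.961] q6 -1.72 open 0.0462
  rotvec [-0.002  0.007 -0.012] rows 1.0 offset after rot [ 2.3  2.1 17. ]
```

Call:
apply_moves([
  {"offset": [2, 2, 7], "rotation": [-0.002, 0.007, -0.01]},
  {"offset": [0, 0, 6], "rotation": [0, 0, 0]},
  {"offset": [0, 0, 4], "rotation": [0, 0, 0]},
  {"offset": [0, 0, 0], "rotation": [0, 0, 0]},
])

```text
time: 24.35
tool_pos: [0.4326, 0.0899, 0.0688]
tool_rot: [-3.141, 0.005, -2.953]
contact_force: [0.3, -0.3, -0.1]
opening: 0.0462
```

Run:
```python
from ws import *
go(.430,.0912,.067,101)
```

```text
t 24.35 pos [0.4326 0.0899 0.0688] rot [-3.141  0.005 -2.953] q6 -1.73 open 0.0462
  rotvec [-0.001  0.005 -0.004] rows 1.0 offset after rot [2.3 1.8 1.8]
```

Call:
apply_moves([
  {"offset": [2, 1, 2], "rotation": [0, 0.005, 0]},
  {"offset": [0, 0, 1], "rotation": [0, 0, 0]},
  {"offset": [0, 0, 0], "rotation": [0, 0, 0]},
  {"offset": [0, 0, 0], "rotation": [0, 0, 0]},
  {"offset": [0, 0, 0], "rotation": [0, 0, 0]},
  {"offset": [0, 0, 0], "rotation": [0, 0, 0]},
  {"offset": [0, 0, 0], "rotation": [0, 0, 0]},
], grip=1)

```text
time: 24.93
tool_pos: [0.4314, 0.091, 0.0673]
tool_rot: [-3.14, 0.003, -2.952]
contact_force: [-0.1, -0.4, -0.4]
opening: 0.0208
```

Call:
apply_moves([
  {"offset": [0, 0, -30], "rotation": [0, 0, 0]},
  {"offset": [0, 0, -40], "rotation": [0, 0, 0]},
  {"offset": [0, 0, -40], "rotation": [0, 0, 0]},
  {"offset": [0, 0, -20], "rotation": [0, 0, 0]},
])

```text
time: 25.27
tool_pos: [0.4281, 0.0909, 0.197]
tool_rot: [3.14, -0.011, -2.952]
contact_force: [0.3, 0.6, 0.1]
opening: 0.021
```

Run:
```python
from ws import *
go(.482,-.2535,.2,101)
```

```text
t 25.27 pos [0.4281 0.0909 0.197 ] rot [ 3.14  -0.011 -2.952] q6 -1.73 open 0.021
  rotvec [ 0.001 -0.011 -0.003] rows 1.0 offset after rot [  12.8 -348.3   -3. ]
```

Call:
apply_moves([
  {"offset": [1.3, -39, 0], "rotation": [0, -0.01, 0]},
  {"offset": [1.3, -39, 0], "rotation": [0, 0, 0]},
  {"offset": [1.3, -39, 0], "rotation": [0, 0, 0]},
  {"offset": [1.3, -39, 0], "rotation": [0, 0, 0]},
  {"offset": [1.3, -39, 0], "rotation": [0, 0, 0]},
  {"offset": [1.3, -39, 0], "rotation": [0, 0, 0]},
  {"offset": [1.3, -39, 0], "rotation": [0, 0, 0]},
  {"offset": [1.3, -39, 0], "rotation": [0, 0, 0]},
  {"offset": [1, -32, 0], "rotation": [0, 0, 0]},
  {"offset": [0, 0, 0], "rotation": [0, 0, 0]},
  {"offset": [0, 0, 0], "rotation": [0, 0, 0]},
])

```text
time: 26.18
tool_pos: [0.4869, -0.2634, 0.2052]
tool_rot: [-3.136, 0.016, -2.944]
contact_force: [-0.6, 0.4, 0.4]
opening: 0.0214
```

Run:
```python
from ws import *
go(.482,-.2535,.154,101)
```

```text
t 26.18 pos [ 0.4869 -0.2634  0.2052] rot [-3.136  0.016 -2.944] q6 -2.41 open 0.0214
  rotvec [-0.005  0.016  0.005] rows 1.0 offset after rot [ 2.9 10.6 51.2]
```

Call:
apply_moves([
  {"offset": [3, 7, 22], "rotation": [-0.005, 0.016, 0]},
  {"offset": [0, 0, 20], "rotation": [0, 0, 0]},
  {"offset": [0, 0, 7], "rotation": [0, 0, 0]},
  {"offset": [0, 0, 0], "rotation": [0, 0, 0]},
  {"offset": [0, 0, 0], "rotation": [0, 0, 0]},
])

```text
time: 26.6
tool_pos: [0.4824, -0.2536, 0.1554]
tool_rot: [3.141, -0.001, -2.943]
contact_force: [-1.1, -0.1, 0.2]
opening: 0.0211
```

Call:
apply_moves([
  {"offset": [0, 0, 0], "rotation": [0, 0, 0]},
  {"offset": [0, 0, 0], "rotation": [0, 0, 0]},
  {"offset": [0, 0, 0], "rotation": [0, 0, 0]},
  {"offset": [0, 0, -25], "rotation": [0, 0, 0]},
  {"offset": [0, 0, -25], "rotation": [0, 0, 0]},
  {"offset": [0, 0, 0], "rotation": [0, 0, 0]},
], grip=0.55)

```text
time: 27.1
tool_pos: [0.4834, -0.2523, 0.2104]
tool_rot: [-3.141, 0.002, -2.941]
contact_force: [1.6, 0.2, 1.2]
opening: 0.0412
```

Run:
```python
from ws import *
go(.629,-.249,.2,90)
s=observe();p=read_camera('wrist');save(p,'w14')
print([(np.round(d['location'],4).tolist(),round(d['score'],2)) for d in tip_of('lid',p)])
```

```text
t 27.1 pos [ 0.4834 -0.2523  0.2104] rot [-3.141e+00  2.000e-03 -2.941e+00] q6 -2.39 open 0.0412
  rotvec [-0.001  0.002  0.201] rows 2.0 offset after rot [-145.6    3.3   10.4]
[([0.6267, -0.2522, 0.0066], 0.9)]
```

View pics/w14.png

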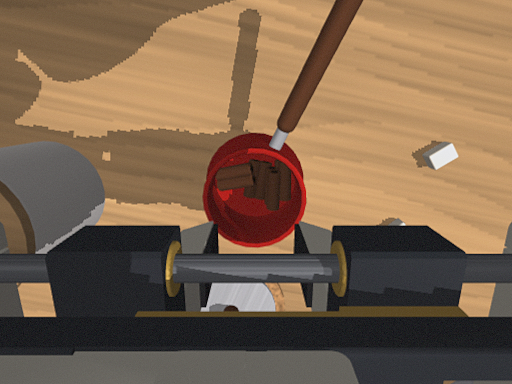

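Call:
apply_moves([
  {"offset": [0, 0, 0], "rotation": [0, 0, 0.1]},
  {"offset": [0, 0, 0], "rotation": [0, 0, 0.1]},
  {"offset": [-30, 0, 0], "rotation": [0, 0, 0]},
  {"offset": [-30, 0, 0], "rotation": [0, 0, 0]},
  {"offset": [-20, 0, 0], "rotation": [0, 0, 0]},
  {"offset": [0, 0, 0], "rotation": [0, 0, 0]},
  {"offset": [0, 0, 0], "rotation": [0, 0, 0]},
], grip=0.5)

```text
time: 27.78
tool_pos: [0.5613, -0.2503, 0.1996]
tool_rot: [3.134, -0.012, 3.13]
contact_force: [-0.2, 0.2, -0.2]
opening: 0.0458
```

Run:
```python
from ws import *
s=observe();p=read_camera('wrist');save(p,'w15')
print([(np.round(d['location'],4).tolist(),round(d['score'],2)) for d in tip_of('lid',p)])
go(.627,-.252,.2,90)
```

```text
[([0.6278, -0.2483, 0.0056], 0.85), ([0.481, -0.2392, 0.0268], 0.43)]
t 27.88 pos [ 0.5606 -0.2504  0.2   ] rot [ 3.133 -0.012  3.13 ] q6 -2.1 open 0.0459
  rotvec [ 0.008 -0.012 -0.012] rows 1.0 offset after rot [-66.4  -1.6  -0. ]
```

View pics/w15.png

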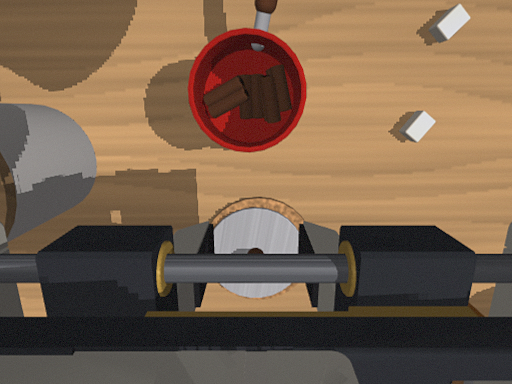

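Run:
```python
from ws import *
s=observe();p=read_camera('wrist')
print('rim',px2w(p,247.5,90.5,.08,s),'knob',px2w(p,256,251,.03,s),'lid far edge',px2w(p,257,207,.011,s))
im=p['img'].astype(int);m=(im[:,:,0]>1.8*im[:,:,1])&(im[:,:,0]>2*im[:,:,2])&(im[:,:,0]>120)
m[165:]=0;m[:28]=0
cs,_=cv2.findContours(m.astype(np.uint8),cv2.RETR_EXTERNAL,cv2.CHAIN_APPROX_NONE)
c=max(cs,key=cv2.contourArea);e=cv2.fitEllipse(c);print(e,px2w(p,*e[0],.08,s))
go(.628,-.2495,.2,90)
```

```text
rim [ 0.47872795 -0.25331896  0.08      ] knob [ 0.61547782 -0.24908627  0.03      ] lid far edge [ 0.57944828 -0.24752749  0.011     ]
((246.5099639892578, 90.63485717773438), (117.59534454345703, 122.89889526367188), 175.3715362548828) [ 0.47880353 -0.25396274  0.08      ]
t 27.93 pos [ 0.5604 -0.2505  0.2004] rot [ 3.134 -0.012  3.129] q6 -2.1 open 0.0456
  rotvec [ 0.008 -0.012 -0.012] rows 1.0 offset after rot [-67.6   1.    0.4]
```

Call:
apply_moves([
  {"offset": [-30, 0, 0], "rotation": [0.008, -0.012, -0.012]},
  {"offset": [-30, 0, 15], "rotation": [0, 0, 0]},
  {"offset": [-7, 0, 25], "rotation": [0, 0, 0]},
  {"offset": [0, 0, 25], "rotation": [0, 0, 0]},
  {"offset": [0, 0, 0], "rotation": [0, 0, 0]},
  {"offset": [0, 0, 0], "rotation": [0, 0, 0]},
])

```text
time: 28.43
tool_pos: [0.6253, -0.2526, 0.1356]
tool_rot: [-3.14, 0.001, 3.138]
contact_force: [1.0, -0.7, -0.2]
opening: 0.0457
```

Run:
```python
from ws import *
s=observe();p=read_camera('wrist');save(p,'w16')
go(.628,-.2495,.08,90)
```

```text
t 28.48 pos [ 0.6248 -0.2525  0.1354] rot [-3.141 -0.     3.137] q6 -2.06 open 0.0458
  rotvec [-0.001 -0.    -0.004] rows 1.0 offset after rot [-3.2  3.  55.4]
```

View pics/w16.png

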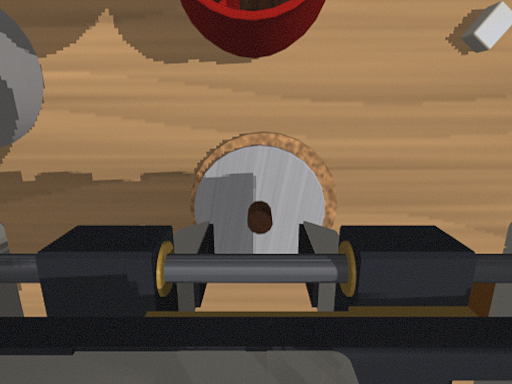

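Run:
```python
from ws import *
s=observe();p=read_camera('wrist')
im=p['img'].astype(int); m=(im[:,:,0]<90)&(im[:,:,0]>im[:,:,2]+15); m[:195]=0;m[240:]=0;m[:,240:]*=1;m[:,:235]=0;m[:,285:]=0
ys,xs=np.nonzero(m);print(len(xs),xs.min(),xs.max(),ys.min(),ys.max())
print(px2w(p,xs.mean(),ys.mean(),.023,s), px2w(p,258.5,143.5,.011,s)+[.048,0,0])
go(.628,-.2495,.08,90)
```

```text
Traceback (most recent call last):
numpy._core._exceptions._UFuncOutputCastingError: Cannot cast ufunc 'multiply' output from dtype('int64') to dtype('bool') with casting rule 'same_kind'
```

Run:
```python
from ws import *
s=observe();p=read_camera('wrist')
im=p['img'].astype(int); m=(im[:,:,0]<90)&(im[:,:,0]>im[:,:,2]+15); m[:195]=0;m[240:]=0;m[:,:235]=0;m[:,285:]=0
ys,xs=np.nonzero(m);print(len(xs),xs.min(),xs.max(),ys.min(),ys.max())
print(px2w(p,xs.mean(),ys.mean(),.023,s), px2w(p,258.5,143.5,.011,s)+[.048,0,0])
go(.628,-.2495,.08,90)
```

```text
613 248 271 202 233
[ 0.63001406 -0.25006299  0.023     ] [ 0.62777205 -0.25031868  0.011     ]
t 28.58 pos [ 0.6257 -0.2528  0.1369] rot [-3.139e+00  3.000e-03  3.137e+00] q6 -2.06 open 0.0458
  rotvec [-0.002  0.003 -0.004] rows 1.0 offset after rot [-2.3  3.3 56.9]
```

Target (0.629, −0.250, 0.080).

Call:
apply_moves([
  {"offset": [-4, 3, 20], "rotation": [0, 0.003, 0]},
  {"offset": [0, 0, 20], "rotation": [0, 0, 0]},
  {"offset": [0, 0, 10], "rotation": [0, 0, 0]},
  {"offset": [0, 0, 0], "rotation": [0, 0, 0]},
  {"offset": [0, 0, 0], "rotation": [0, 0, 0]},
])

```text
time: 29.0
tool_pos: [0.632, -0.2526, 0.0955]
tool_rot: [-3.132, 0.012, 3.136]
contact_force: [0.8, 0.0, -0.1]
opening: 0.0459
```

Run:
```python
from ws import *
go(.629,-.250,.0795,90)
```

```text
t 29.0 pos [ 0.632  -0.2526  0.0955] rot [-3.132  0.012  3.136] q6 -2.06 open 0.0459
  rotvec [-0.009  0.012 -0.006] rows 1.0 offset after rot [ 3.   2.6 16. ]
```

Call:
apply_moves([
  {"offset": [3, 3, 6], "rotation": [-0.009, 0.012, -0.006]},
  {"offset": [0, 0, 5], "rotation": [0, 0, 0]},
  {"offset": [0, 0, 4], "rotation": [0, 0, 0]},
  {"offset": [0, 0, 0], "rotation": [0, 0, 0]},
  {"offset": [0, 0, 0], "rotation": [0, 0, 0]},
])

```text
time: 29.42
tool_pos: [0.63, -0.2505, 0.0836]
tool_rot: [-3.139, 0.004, -3.141]
contact_force: [0.2, -0.0, 0.1]
opening: 0.046
```

Run:
```python
from ws import *
go(.629,-.250,.0795,90)
```

```text
t 29.42 pos [ 0.63   -0.2505  0.0836] rot [-3.139  0.004 -3.141] q6 -2.06 open 0.046
  rotvec [-0.002  0.004  0.   ] rows 1.0 offset after rot [1.  0.5 4.1]
```

Call:
apply_moves([
  {"offset": [1, 0, 3], "rotation": [0, 0.004, 0]},
  {"offset": [0, 0, 1], "rotation": [0, 0, 0]},
  {"offset": [0, 0, 0], "rotation": [0, 0, 0]},
  {"offset": [0, 0, 0], "rotation": [0, 0, 0]},
])

```text
time: 29.75
tool_pos: [0.6291, -0.2506, 0.0796]
tool_rot: [-3.139, 0.0, -3.141]
contact_force: [0.4, 0.8, 0.1]
opening: 0.0457
```

Call:
apply_moves([
  {"offset": [0, 0, 0], "rotation": [0, 0, 0]},
  {"offset": [0, 0, 0], "rotation": [0, 0, 0]},
  {"offset": [0, 0, 0], "rotation": [0, 0, 0]},
  {"offset": [0, 0, 0], "rotation": [0, 0, 0]},
  {"offset": [0, 0, 0], "rotation": [0, 0, 0]},
  {"offset": [0, 0, 0], "rotation": [0, 0, 0]},
  {"offset": [0, 0, 0], "rotation": [0, 0, 0]},
], grip=1, grip_force=30)

```text
time: 30.33
tool_pos: [0.6293, -0.2506, 0.0798]
tool_rot: [-3.139, 0.001, -3.141]
contact_force: [0.3, -0.6, 0.3]
opening: 0.0159
```

Call:
apply_moves([
  {"offset": [0, 0, -20], "rotation": [0, 0, 0]},
  {"offset": [0, 0, -35], "rotation": [0, 0, 0]},
  {"offset": [0, 0, -40], "rotation": [0, 0, 0]},
  {"offset": [0, 0, -35], "rotation": [0, 0, 0]},
  {"offset": [0, 0, 0], "rotation": [0, 0, 0]},
])

```text
time: 30.75
tool_pos: [0.6275, -0.2495, 0.2102]
tool_rot: [3.139, -0.009, -3.141]
contact_force: [0.8, -0.7, -0.1]
opening: 0.0161
```

Run:
```python
from ws import *
go(.4805,-.2535,.2,90)
s=observe();p=read_camera('wrist');save(p,'w17')
```

```text
t 30.75 pos [ 0.6275 -0.2495  0.2102] rot [ 3.139 -0.009 -3.141] q6 -2.06 open 0.0161
  rotvec [ 0.002 -0.009  0.   ] rows 1.0 offset after rot [147.   -4.   10.2]
```

View pics/w17.png

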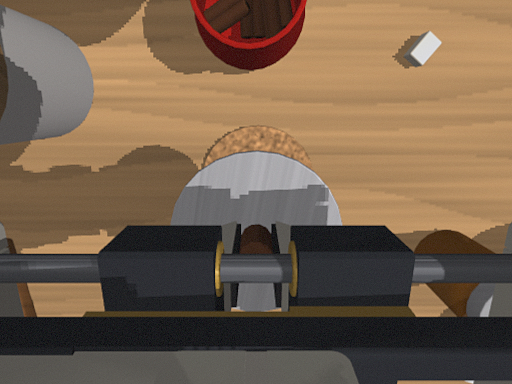

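Run:
```python
from ws import *
s=observe();p=read_camera('wrist')
z=s['tool_pos'][2]-.0688
print(px2w(p,257,150.5,z,s)+[.048,0,0]-s['tool_pos'])
a,b=px2w(p,172,222,z,s),px2w(p,341.5,222,z,s);print(a-s['tool_pos'],b-s['tool_pos'])
go(.4805,-.2535,.2,90)
```

```text
[-0.00121037  0.00136523 -0.0688    ]
[-0.01015451 -0.04513382 -0.0688    ] [-0.00997009  0.04773349 -0.0688    ]
t 30.85 pos [ 0.6256 -0.2485  0.2039] rot [ 3.135 -0.016 -3.141] q6 -2.06 open 0.0157
  rotvec [ 0.007 -0.016  0.   ] rows 1.0 offset after rot [145.1  -5.    3.9]
```

Lid is centred in the tool within ~1 mm.

Call:
apply_moves([
  {"offset": [0, 0, -10], "rotation": [0.007, -0.016, 0]},
  {"offset": [30, -1, 0], "rotation": [0, 0, 0]},
  {"offset": [30, -1, 0], "rotation": [0, 0, 0]},
  {"offset": [30, -1, 0], "rotation": [0, 0, 0]},
  {"offset": [30, -1, 0], "rotation": [0, 0, 0]},
  {"offset": [22, 0, 0], "rotation": [0, 0, 0]},
  {"offset": [0, 0, 0], "rotation": [0, 0, 0]},
  {"offset": [0, 0, 0], "rotation": [0, 0, 0]},
  {"offset": [0, 0, 0], "rotation": [0, 0, 0]},
])

```text
time: 31.6
tool_pos: [0.4731, -0.2483, 0.2026]
tool_rot: [3.132, -0.014, -3.14]
contact_force: [0.9, -0.6, 0.1]
opening: 0.0163
```

Run:
```python
from ws import *
go(.4805,-.2535,.17,90)
b=read_camera('side')
for n in('cezve','cezve_rim'): print([(np.round(d['location'],4).tolist(),round(d['score'],2)) for d in tip_of(n,b)])
```

```text
t 31.6 pos [ 0.4731 -0.2483  0.2026] rot [ 3.132 -0.014 -3.14 ] q6 -2.2 open 0.0163
  rotvec [ 0.01  -0.014  0.001] rows 1.0 offset after rot [-7.4 -5.2 32.6]
[([0.7035, 0.0545, -0.0029], 0.66), ([0.4821, -0.2523, 0.0045], 0.63)]
[([0.4759, -0.2548, 0.08], 0.85)]
```

Call:
apply_moves([
  {"offset": [-6, -4, 10], "rotation": [0.01, -0.014, 0]},
  {"offset": [0, 0, 12], "rotation": [0, 0, 0]},
  {"offset": [0, 0, 10], "rotation": [0, 0, 0]},
  {"offset": [0, 0, 0], "rotation": [0, 0, 0]},
  {"offset": [0, 0, 0], "rotation": [0, 0, 0]},
  {"offset": [0, 0, 0], "rotation": [0, 0, 0]},
])

```text
time: 32.25
tool_pos: [0.485, -0.2525, 0.1693]
tool_rot: [-3.139, 0.004, -3.135]
contact_force: [-0.8, 0.3, -1.4]
opening: 0.0165
```

Run:
```python
from ws import *
go(.480,-.2535,.154,90)
```

```text
t 32.25 pos [ 0.485  -0.2525  0.1693] rot [-3.139  0.004 -3.135] q6 -2.2 open 0.0165
  rotvec [-0.003  0.004  0.006] rows 1.0 offset after rot [ 5.  -1.  15.3]
```

Call:
apply_moves([
  {"offset": [5, -1, 5], "rotation": [-0.003, 0.004, 0.006]},
  {"offset": [0, 0, 4], "rotation": [0, 0, 0]},
  {"offset": [0, 0, 3], "rotation": [0, 0, 0]},
  {"offset": [0, 0, 0], "rotation": [0, 0, 0]},
  {"offset": [0, 0, 0], "rotation": [0, 0, 0]},
])

```text
time: 32.67
tool_pos: [0.4805, -0.254, 0.1576]
tool_rot: [-3.14, 0.002, 3.142]
contact_force: [0.1, -0.6, -0.6]
opening: 0.0163
```

Run:
```python
from ws import *
go(.480,-.2535,.154,90)
```

```text
t 32.67 pos [ 0.4805 -0.254   0.1576] rot [-3.140e+00  2.000e-03  3.142e+00] q6 -2.2 open 0.0163
  rotvec [-0.001  0.002 -0.   ] rows 1.0 offset after rot [0.5 0.5 3.6]
```

Call:
apply_moves([
  {"offset": [0, 0, 2], "rotation": [0, 0.002, 0]},
  {"offset": [0, 0, 1.5], "rotation": [0, 0, 0]},
  {"offset": [0, 0, 0], "rotation": [0, 0, 0]},
  {"offset": [0, 0, 0], "rotation": [0, 0, 0]},
])

```text
time: 33.0
tool_pos: [0.4806, -0.2542, 0.1542]
tool_rot: [-3.14, 0.001, 3.141]
contact_force: [-0.7, 0.5, -0.3]
opening: 0.016
```

Call:
apply_moves([
  {"offset": [0, 0, 0], "rotation": [0, 0, 0]},
  {"offset": [0, 0, 0], "rotation": [0, 0, 0]},
  {"offset": [0, 0, 0], "rotation": [0, 0, 0]},
  {"offset": [0, 0, 0], "rotation": [0, 0, 0]},
  {"offset": [0, 0, 0], "rotation": [0, 0, 0]},
  {"offset": [0, 0, -20], "rotation": [0, 0, 0]},
  {"offset": [0, 0, -30], "rotation": [0, 0, 0]},
  {"offset": [20, 0, -10], "rotation": [0, 0, 0]},
  {"offset": [0, 0, 0], "rotation": [0, 0, 0]},
], grip=0.55)

```text
time: 33.75
tool_pos: [0.4602, -0.2538, 0.2158]
tool_rot: [-3.141, -0.001, -3.141]
contact_force: [-0.0, -0.4, -0.1]
opening: 0.0413
```

Run:
```python
from ws import *
s=observe();p=read_camera('wrist');save(p,'w18');b=read_camera('side');save(b,'s2')
for q in(p,b):
  for n in('cezve','cezve_rim','lid'): print([(np.round(d['location'],4).tolist(),round(d['score'],2)) for d in tip_of(n,q)])
s=observe();im=cv2.cvtColor(b['img'][215:300,220:340],4);cv2.imwrite('pics/s2c.png',cv2.resize(im,None,fx=5,fy=5,interpolation=2))
go(.48,.26,.2,0)
```

```text
[]
[]
[([0.4804, -0.2553, 0.0783], 0.85)]
[([0.4835, -0.2526, -0.0018], 0.76), ([0.4678, 0.2521, 0.0884], 0.46)]
[]
[([0.4801, -0.2533, 0.082], 0.7)]
t 34.15 pos [ 0.4617 -0.2536  0.2132] rot [ 3.14e+00 -3.00e-03 -3.14e+00] q6 -2.22 open 0.0415
  rotvec [ 3.00e-03 -1.00e-03 -1.57e+00] rows 14.0 offset after rot [-513.6  -18.3   13.2]
```

View pics/w18.png

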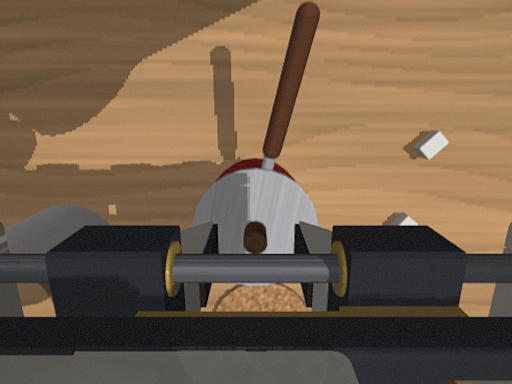

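View pics/s2c.png

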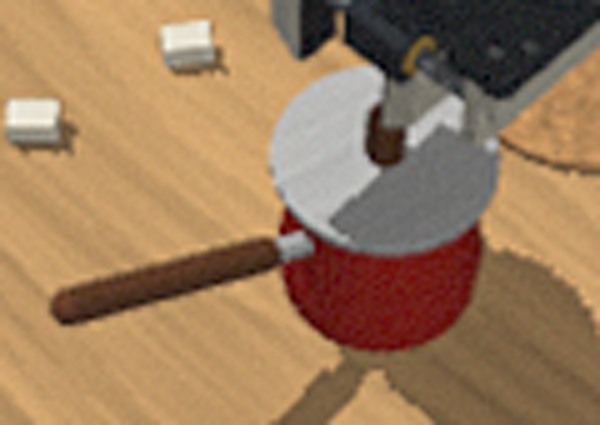

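Run:
```python
from ws import *
p=read_camera('top')
im=p['img'].astype(int)
crop=p['img'][130:265,80:180];cv2.imwrite('pics/t2.png',cv2.cvtColor(cv2.resize(crop,None,fx=6,fy=6,interpolation=2),4)[:600])
```

Call:
apply_moves([
  {"offset": [0, 39, 0], "rotation": [0, 0, 0]},
  {"offset": [0, 39, 0], "rotation": [0, 0, 0]},
  {"offset": [0, 39, 0], "rotation": [0, 0, 0]},
  {"offset": [0, 39, 0], "rotation": [0, 0, 0]},
  {"offset": [0, 39, 0], "rotation": [0, 0, 0]},
  {"offset": [0, 39, -5], "rotation": [0, 0, 0]},
  {"offset": [0, 39, -5], "rotation": [0, 0, 0]},
  {"offset": [0, 39, -5], "rotation": [0, 0, 0]},
  {"offset": [0, 39, -5], "rotation": [0, 0, 0]},
  {"offset": [0, 39, 0], "rotation": [0, 0, 0]},
  {"offset": [0, 39, 0], "rotation": [0, 0, 0]},
  {"offset": [0, 39, 0], "rotation": [0, 0, 0]},
], grip=0.5)

```text
time: 35.2
tool_pos: [0.4635, 0.2276, 0.2307]
tool_rot: [-3.141, -0.004, 3.13]
contact_force: [1.1, -0.3, -0.2]
opening: 0.0457
```

View pics/t2.png

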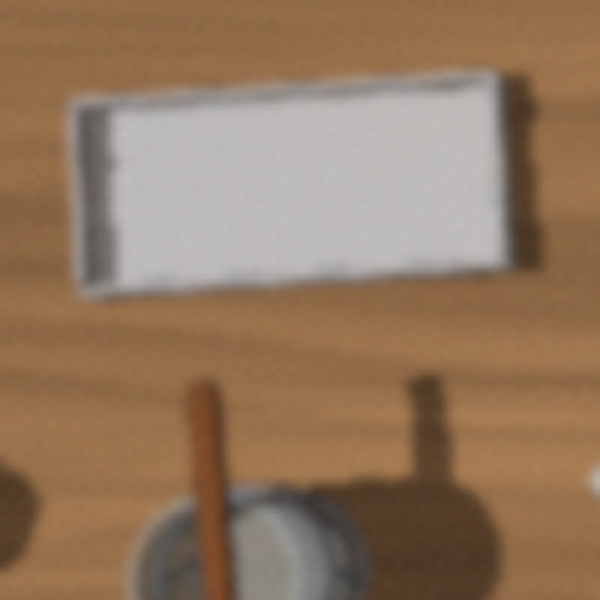

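Call:
apply_moves([
  {"offset": [22, 15, 0], "rotation": [0, 0, 0]},
  {"offset": [0, 0, 0], "rotation": [0, 0, 0]},
  {"offset": [0, 0, 0], "rotation": [0, 0, 0]},
  {"offset": [0, 0, 0], "rotation": [0, 0, 0]},
])

```text
time: 35.53
tool_pos: [0.4398, 0.2518, 0.2293]
tool_rot: [3.14, -0.005, 3.14]
contact_force: [0.2, -0.0, 1.0]
opening: 0.0458
```

Run:
```python
from ws import *
t=read_camera('top')
for u,v in((75,102),(500,72),(508,270),(80,295)): print('tray',px2w(t,u/6+80-.4,v/6+130-.4,.018).round(4))
s=observe();p=read_camera('wrist');save(p,'w19')
for n in('spoon','glass','glass_rim'): print([(np.round(d['location'],4).tolist(),round(d['score'],2)) for d in tip_of(n,p)])
go(.465,.26,.2,90)
```

```text
tray [0.6721 0.3553 0.018 ]
tray [0.6884 0.1674 0.018 ]
tray [0.5998 0.1615 0.018 ]
tray [0.5861 0.35   0.018 ]
[([0.4687, 0.2613, 0.0888], 0.94)]
[([0.4625, 0.259, 0.0007], 0.96)]
[([0.4628, 0.2535, 0.0914], 0.62)]
t 35.78 pos [0.4406 0.2508 0.2296] rot [ 3.14  -0.004  3.137] q6 -1.2 open 0.0459
  rotvec [ 0.002 -0.004 -0.004] rows 1.0 offset after rot [-24.4   9.2  29.6]
```

View pics/w19.png

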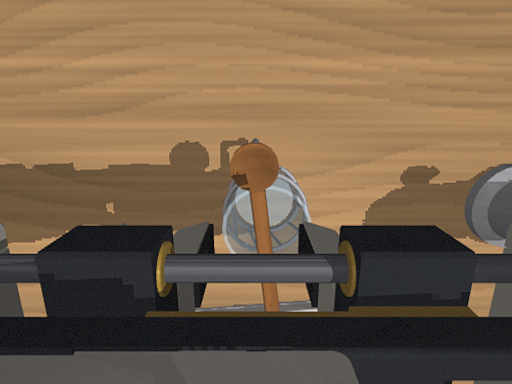

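Run:
```python
from ws import *
s=observe();p=read_camera('wrist')
P=[px2w(p,u,v,.1,s) for u,v in((252,142.5),(254.5,165),(260,210),(267,262),(272,304))]
print(np.round(P,4)); d=P[3]-P[0];print(np.degrees(np.arctan2(d[1],d[0])))
b=P[0]; d/=np.linalg.norm(d); print('origin',b+.075*d,'balance',b+.07*d)
t=read_camera('top'); 
for u,v in((114.5,195),(118.5,252)): print(px2w(t,u,v,.1))
print(px2w(t,(200/6+80),(390/6+130),.1),px2w(t,(222/6+80),(590/6+130),.1))
```

```text
[[0.3943 0.249  0.1   ]
 [0.4103 0.2506 0.1   ]
 [0.4443 0.2545 0.1   ]
 [0.4871 0.2599 0.1   ]
 [0.5246 0.2642 0.1   ]]
6.740470381748902
origin [0.46873458 0.25778256 0.1       ] balance [0.46376914 0.2571957  0.1       ]
[0.54026422 0.26367747 0.1       ]
[0.40218977 0.24935546 0.1       ]
[0.54022676 0.26651533 0.1       ] [0.45924071 0.25488336 0.1       ]
```

Run:
```python
from ws import *
go(.4635,.2575,.18,97)
```

```text
t 35.88 pos [0.4404 0.251  0.2296] rot [ 3.14  -0.004  3.138] q6 -1.2 open 0.0462
  rotvec [ 0.002 -0.004 -0.126] rows 2.0 offset after rot [-23.7   3.7  49.6]
```

Call:
apply_moves([
  {"offset": [0, 0, 0], "rotation": [0, -0.004, -0.063]},
  {"offset": [0, 0, 0], "rotation": [0, 0, -0.063]},
  {"offset": [-12, 2, 20], "rotation": [0, 0, 0]},
  {"offset": [-11, 2, 20], "rotation": [0, 0, 0]},
  {"offset": [0, 0, 0], "rotation": [0, 0, 0]},
  {"offset": [0, 0, 0], "rotation": [0, 0, 0]},
  {"offset": [0, 0, 0], "rotation": [0, 0, 0]},
], grip=0.6)

```text
time: 36.47
tool_pos: [0.4653, 0.2553, 0.1904]
tool_rot: [3.139, 0.003, -3.019]
contact_force: [-0.4, 0.9, 0.2]
opening: 0.0366
```

Run:
```python
from ws import *
go(.4635,.2575,.157,97)
s=observe();p=read_camera('wrist');save(p,'w20')
```

```text
t 36.47 pos [0.4653 0.2553 0.1904] rot [ 3.139e+00  3.000e-03 -3.019e+00] q6 -1.34 open 0.0366
  rotvec [0.002 0.003 0.001] rows 1.0 offset after rot [ 1.5  2.4 33.4]
```

View pics/w20.png

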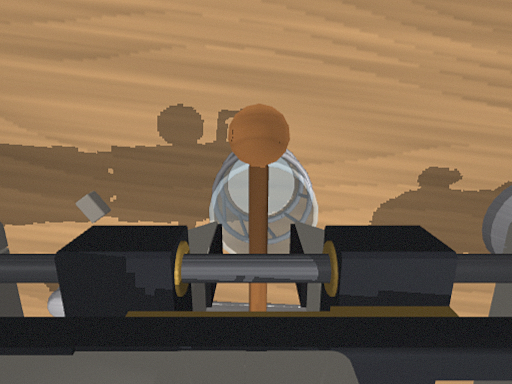

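Call:
apply_moves([
  {"offset": [1.5, 2, 12], "rotation": [0, 0.003, 0]},
  {"offset": [0, 0, 12], "rotation": [0, 0, 0]},
  {"offset": [0, 0, 4], "rotation": [0, 0, 0]},
  {"offset": [0, 0, 0], "rotation": [0, 0, 0]},
  {"offset": [0, 0, 0], "rotation": [0, 0, 0]},
])

```text
time: 36.93
tool_pos: [0.4631, 0.2576, 0.1636]
tool_rot: [3.138, 0.005, -3.019]
contact_force: [-0.1, 0.8, -0.1]
opening: 0.0368
```

Run:
```python
from ws import *
go(.4635,.2575,.157,97)
```

```text
t 36.93 pos [0.4631 0.2576 0.1636] rot [ 3.138  0.005 -3.019] q6 -1.33 open 0.0368
  rotvec [0.004 0.005 0.   ] rows 1.0 offset after rot [-0.4 -0.2  6.6]
```

Call:
apply_moves([
  {"offset": [0, 0, 4], "rotation": [0.004, 0.005, 0]},
  {"offset": [0, 0, 2.5], "rotation": [0, 0, 0]},
  {"offset": [0, 0, 0], "rotation": [0, 0, 0]},
  {"offset": [0, 0, 0], "rotation": [0, 0, 0]},
])

```text
time: 37.27
tool_pos: [0.4633, 0.258, 0.1577]
tool_rot: [-3.141, 0.001, -3.019]
contact_force: [0.4, 0.6, 0.3]
opening: 0.0368
```

Call:
apply_moves([
  {"offset": [0, 0, 0], "rotation": [0, 0, 0]},
  {"offset": [0, 0, 0], "rotation": [0, 0, 0]},
  {"offset": [0, 0, 0], "rotation": [0, 0, 0]},
  {"offset": [0, 0, 0], "rotation": [0, 0, 0]},
  {"offset": [0, 0, 0], "rotation": [0, 0, 0]},
  {"offset": [0, 0, 0], "rotation": [0, 0, 0]},
  {"offset": [0, 0, 0], "rotation": [0, 0, 0]},
], grip=1, grip_force=25)

```text
time: 37.85
tool_pos: [0.4636, 0.258, 0.1583]
tool_rot: [3.141, 0.002, -3.019]
contact_force: [-0.4, 0.1, 0.1]
opening: 0.0114
```

Run:
```python
from ws import *
s=observe();go(.4635,.2575,.157,97)
```

```text
t 37.85 pos [0.4636 0.258  0.1583] rot [ 3.141e+00  2.000e-03 -3.019e+00] q6 -1.33 open 0.0114
  rotvec [0.    0.002 0.001] rows 1.0 offset after rot [ 0.2 -0.5  1.3]
```

Gripped (11.4 mm). Lift.

Call:
apply_moves([
  {"offset": [0, 0, -15], "rotation": [0, 0, 0]},
  {"offset": [0, 0, -25], "rotation": [0, 0, 0]},
  {"offset": [0, 0, -25], "rotation": [0, 0, 0]},
  {"offset": [0, 0, 0], "rotation": [0, 0, 0]},
  {"offset": [0, 0, 0], "rotation": [0, 0, 0]},
])

```text
time: 38.27
tool_pos: [0.4626, 0.2576, 0.2242]
tool_rot: [-3.141, -0.002, -3.019]
contact_force: [-0.0, 0.1, -1.9]
opening: 0.0115
```

Run:
```python
from ws import *
s=observe();p=read_camera('wrist');save(p,'w21');b=read_camera('side');save(b,'s3')
c=cv2.cvtColor(b['img'][60:200,80:280],4);cv2.imwrite('pics/s3c.png',cv2.resize(c,None,fx=3.5,fy=3.5,interpolation=2))
go(.6366,.2586,.2,5)
```

```text
t 38.37 pos [0.4626 0.2576 0.2236] rot [-3.141e+00 -3.000e-03 -3.019e+00] q6 -1.33 open 0.0117
  rotvec [ 1.000e-03 -3.000e-03 -1.535e+00] rows 13.0 offset after rot [  14.2 -173.5   23.6]
```

View pics/w21.png

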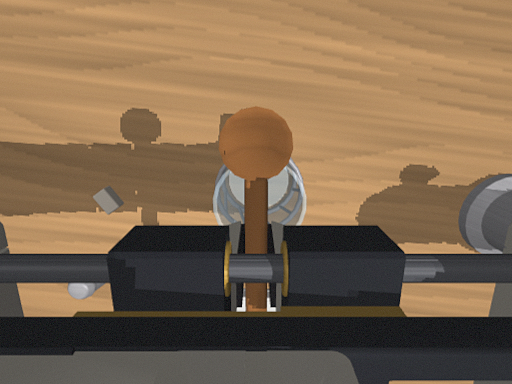

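View pics/s3c.png

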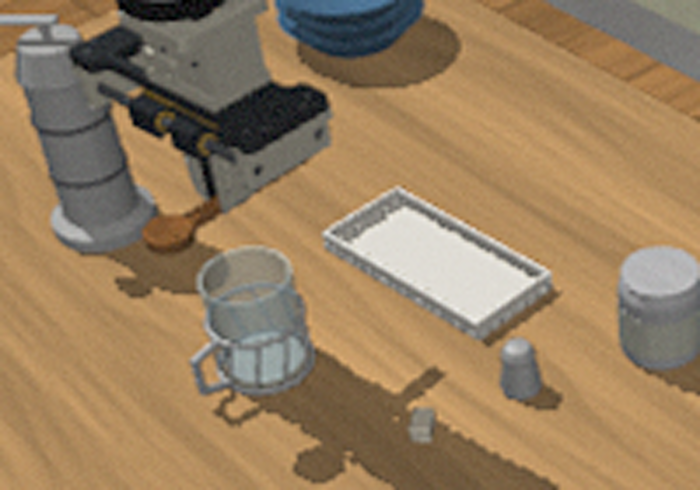

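Call:
apply_moves([
  {"offset": [0, 0, 0], "rotation": [0, 0, 0.12]},
  {"offset": [0, 0, 0], "rotation": [0, 0, 0.12]},
  {"offset": [0, 0, 0], "rotation": [0, 0, 0.12]},
  {"offset": [0, 0, 0], "rotation": [0, 0, 0.12]},
  {"offset": [0, 0, 0], "rotation": [0, 0, 0.12]},
  {"offset": [0, 0, 0], "rotation": [0, 0, 0.12]},
  {"offset": [0, 0, 0], "rotation": [0, 0, 0.12]},
  {"offset": [0, 0, 0], "rotation": [0, 0, 0.12]},
  {"offset": [0, 0, 0], "rotation": [0, 0, 0.12]},
  {"offset": [0, 0, 0], "rotation": [0, 0, 0.12]},
  {"offset": [0, 0, 0], "rotation": [0, 0, 0.12]},
  {"offset": [0, 0, 0], "rotation": [0, 0, 0.12]},
])

```text
time: 39.37
tool_pos: [0.4567, 0.2552, 0.208]
tool_rot: [-3.112, 0.005, 1.769]
contact_force: [-0.2, -0.5, -0.4]
opening: 0.012
```

Run:
```python
from ws import *
go(.6362,.2636,.2,5)
```

```text
t 39.37 pos [0.4567 0.2552 0.208 ] rot [-3.112  0.005  1.769] q6 0.17 open 0.012
  rotvec [-0.03   0.007  0.111] rows 1.0 offset after rot [ -7.2 179.6   8. ]
```

Call:
apply_moves([
  {"offset": [0, 0, -5], "rotation": [-0.03, 0.007, 0.11]},
  {"offset": [-1, 30, 0], "rotation": [0, 0, 0]},
  {"offset": [-1, 35, 0], "rotation": [0, 0, 0]},
  {"offset": [-1, 35, 0], "rotation": [0, 0, 0]},
  {"offset": [-1, 35, 0], "rotation": [0, 0, 0]},
  {"offset": [-1, 30, 0], "rotation": [0, 0, 0]},
  {"offset": [0, 0, 0], "rotation": [0, 0, 0]},
  {"offset": [0, 0, 0], "rotation": [0, 0, 0]},
  {"offset": [0, 0, 0], "rotation": [0, 0, 0]},
])

```text
time: 40.12
tool_pos: [0.6207, 0.2606, 0.1948]
tool_rot: [-3.116, 0.006, 1.646]
contact_force: [-0.2, 0.1, -0.3]
opening: 0.0115
```

Run:
```python
from ws import *
go(.6362,.2636,.1,5)
s=observe();p=read_camera('wrist');save(p,'w22');b=read_camera('side');save(b,'s4')
c=cv2.cvtColor(b['img'][60:200,80:280],4);cv2.imwrite('pics/s4c.png',cv2.resize(c,None,fx=3.5,fy=3.5,interpolation=2))
```

```text
t 40.12 pos [0.6207 0.2606 0.1948] rot [-3.116  0.006  1.646] q6 0.21 open 0.0115
  rotvec [-0.026  0.006 -0.012] rows 1.0 offset after rot [ 1.6 15.7 94.8]
```

View pics/w22.png

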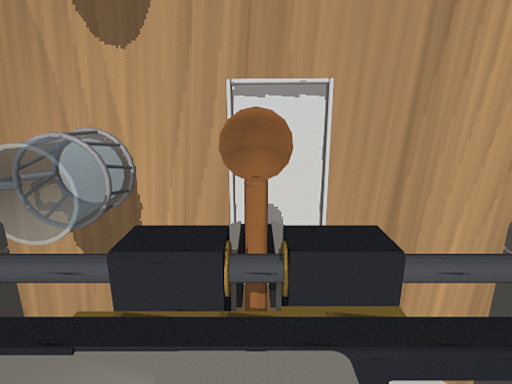

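View pics/s4c.png

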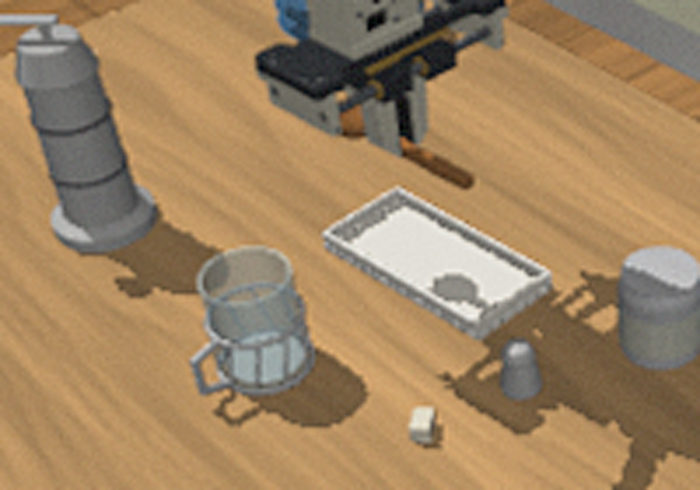

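Run:
```python
from ws import *
s=observe();p=read_camera('wrist')
a=px2w(p,229,80,.018,s);b=px2w(p,332,80,.018,s);print(a,b,'mid',(a+b)/2)
c=px2w(p,230.5,170,.018,s);d=px2w(p,328,170,.018,s);print(c,d)
t=(a+b)/2+np.array([.095*np.sin(np.radians(5)),-.095,0]);print('tray centre',t)
go(.6362,.2636,.1,5)
```

```text
[0.58654041 0.34875151 0.018     ] [0.66967251 0.35484548 0.018     ] mid [0.62810646 0.35179849 0.018     ]
[0.59174372 0.27428322 0.018     ] [0.67655206 0.28113325 0.018     ]
tray centre [0.63638626 0.25679849 0.018     ]
t 40.27 pos [0.6201 0.2611 0.1962] rot [-3.117  0.006  1.647] q6 0.21 open 0.0115
  rotvec [-0.025  0.006 -0.011] rows 1.0 offset after rot [ 1.1 16.2 96.2]
```

Call:
apply_moves([
  {"offset": [1, 16, 10], "rotation": [-0.025, 0.006, -0.011]},
  {"offset": [0, 0, 25], "rotation": [0, 0, 0]},
  {"offset": [0, 0, 25], "rotation": [0, 0, 0]},
  {"offset": [0, 0, 25], "rotation": [0, 0, 0]},
  {"offset": [0, 0, 0], "rotation": [0, 0, 0]},
  {"offset": [0, 0, 0], "rotation": [0, 0, 0]},
])

```text
time: 40.77
tool_pos: [0.6336, 0.2657, 0.115]
tool_rot: [3.132, -0.002, 1.662]
contact_force: [0.2, 0.4, -0.2]
opening: 0.0116
```

Run:
```python
from ws import *
go(.636,.262,.073,5)
```

```text
t 40.77 pos [0.6336 0.2657 0.115 ] rot [ 3.132e+00 -2.000e-03  1.662e+00] q6 0.19 open 0.0116
  rotvec [ 0.009 -0.002  0.004] rows 1.0 offset after rot [-3.9  2.  42. ]
```

Call:
apply_moves([
  {"offset": [-4, 2, 12], "rotation": [0.009, -0.002, 0.004]},
  {"offset": [0, 0, 12], "rotation": [0, 0, 0]},
  {"offset": [0, 0, 8], "rotation": [0, 0, 0]},
  {"offset": [0, 0, 4], "rotation": [0, 0, 0]},
  {"offset": [0, 0, 0], "rotation": [0, 0, 0]},
  {"offset": [0, 0, 0], "rotation": [0, 0, 0]},
])

```text
time: 41.27
tool_pos: [0.6376, 0.2626, 0.0816]
tool_rot: [3.135, -0.002, 1.659]
contact_force: [-0.4, -0.2, 0.5]
opening: 0.0113
```

Run:
```python
from ws import *
go(.636,.262,.073,5)
```

```text
t 41.27 pos [0.6376 0.2626 0.0816] rot [ 3.135e+00 -2.000e-03  1.659e+00] q6 0.19 open 0.0113
  rotvec [ 0.006 -0.002  0.001] rows 1.0 offset after rot [-0.4 -1.7  8.6]
```

Call:
apply_moves([
  {"offset": [0, -1, 4], "rotation": [0.006, 0, 0]},
  {"offset": [0, 0, 3], "rotation": [0, 0, 0]},
  {"offset": [0, 0, 1], "rotation": [0, 0, 0]},
  {"offset": [0, 0, 0], "rotation": [0, 0, 0]},
  {"offset": [0, 0, 0], "rotation": [0, 0, 0]},
])

```text
time: 41.68
tool_pos: [0.6372, 0.2627, 0.0741]
tool_rot: [3.14, -0.002, 1.659]
contact_force: [0.3, 0.0, 0.2]
opening: 0.0113
```

Run:
```python
from ws import *
go(.636,.262,.073,5)
```

```text
t 41.68 pos [0.6372 0.2627 0.0741] rot [ 3.140e+00 -2.000e-03  1.659e+00] q6 0.19 open 0.0113
  rotvec [ 0.002 -0.002  0.001] rows 1.0 offset after rot [-0.6 -1.3  1.1]
```

Release with a moderate opening (30 mm), then rise.

Call:
apply_moves([
  {"offset": [0, 0, 0], "rotation": [0, 0, 0]},
  {"offset": [0, 0, 0], "rotation": [0, 0, 0]},
  {"offset": [0, 0, 0], "rotation": [0, 0, 0]},
  {"offset": [0, 0, 0], "rotation": [0, 0, 0]},
  {"offset": [0, 0, -15], "rotation": [0, 0, 0]},
  {"offset": [0, 0, -35], "rotation": [0, 0, 0]},
  {"offset": [0, 0, -40], "rotation": [0, 0, 0]},
  {"offset": [0, 0, -40], "rotation": [0, 0, 0]},
  {"offset": [0, 0, 0], "rotation": [0, 0, 0]},
], grip=0.7)

```text
time: 42.43
tool_pos: [0.6359, 0.2621, 0.2065]
tool_rot: [-3.137, -0.001, 1.659]
contact_force: [0.1, -0.0, 1.9]
opening: 0.0277
```

Run:
```python
from ws import *
s=observe();p=read_camera('wrist');save(p,'w23');b=read_camera('side');save(b,'s5')
c=cv2.cvtColor(b['img'][60:260,100:330],4);cv2.imwrite('pics/s5c.png',cv2.resize(c,None,fx=3,fy=3,interpolation=2))
for q in(p,b):
  for n in('spoon','sugar0'): print([(np.round(d['location'],4).tolist(),round(d['score'],2)) for d in tip_of(n,q)])
go(.5044,.112,.2,132)
```

```text
[([0.6357, 0.2617, 0.0032], 0.71)]
[]
[([0.6393, 0.2575, 0.0024], 0.72)]
[([0.4829, -0.2527, 0.0032], 0.71), ([0.5065, 0.1088, 0.0022], 0.53), ([0.5082, -0.1063, 0.0012], 0.52), ([0.4257, -0.0865, 0.0002], 0.43)]
t 42.73 pos [0.6323 0.261  0.1951] rot [-3.119e+00  3.000e-03  1.659e+00] q6 0.19 open 0.0276
  rotvec [-0.019  0.013  0.926] rows 8.0 offset after rot [-194.7   25.2   -4.9]
```

View pics/w23.png

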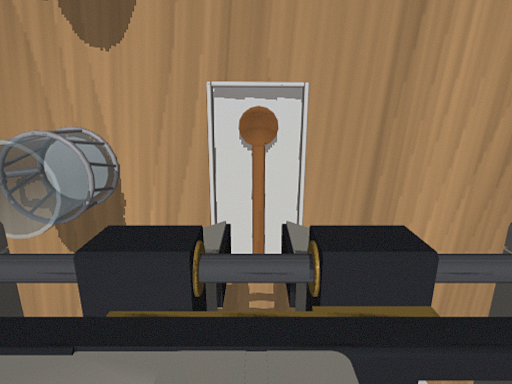

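View pics/s5c.png

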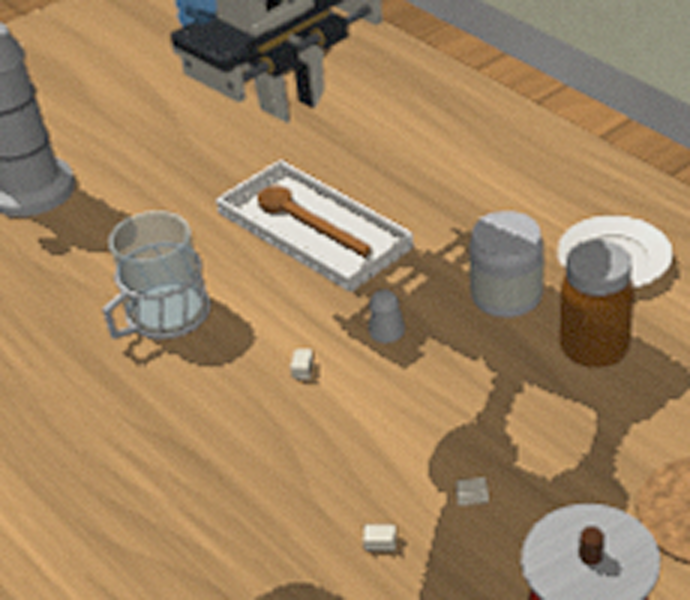

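Call:
apply_moves([
  {"offset": [0, 0, 0], "rotation": [-0.019, 0.013, 0.116]},
  {"offset": [0, 0, 0], "rotation": [0, 0, 0.116]},
  {"offset": [0, 0, 0], "rotation": [0, 0, 0.116]},
  {"offset": [0, 0, 0], "rotation": [0, 0, 0.116]},
  {"offset": [0, 0, 0], "rotation": [0, 0, 0.116]},
  {"offset": [0, 0, 0], "rotation": [0, 0, 0.116]},
  {"offset": [0, 0, 0], "rotation": [0, 0, 0.116]},
  {"offset": [0, 0, 0], "rotation": [0, 0, 0.116]},
], grip=0.55)

```text
time: 43.4
tool_pos: [0.6283, 0.2598, 0.1808]
tool_rot: [-3.123, 0.017, 0.69]
contact_force: [0.5, 0.0, -0.3]
opening: 0.0413
```

Run:
```python
from ws import *
go(.505,.1115,.2,132)
```

```text
t 43.4 pos [0.6283 0.2598 0.1808] rot [-3.123  0.017  0.69 ] q6 1.15 open 0.0413
  rotvec [-0.019  0.016 -0.043] rows 1.0 offset after rot [-190.8   27.7  -19.2]
```

Call:
apply_moves([
  {"offset": [0, 0, -15], "rotation": [-0.019, 0.016, -0.043]},
  {"offset": [-32, 4.5, -2], "rotation": [0, 0, 0]},
  {"offset": [-35, 5, 0], "rotation": [0, 0, 0]},
  {"offset": [-35, 5, 0], "rotation": [0, 0, 0]},
  {"offset": [-35, 5, 0], "rotation": [0, 0, 0]},
  {"offset": [-35, 5, 0], "rotation": [0, 0, 0]},
  {"offset": [0, 0, 0], "rotation": [0, 0, 0]},
  {"offset": [0, 0, 0], "rotation": [0, 0, 0]},
  {"offset": [0, 0, 0], "rotation": [0, 0, 0]},
])

```text
time: 44.15
tool_pos: [0.5056, 0.1223, 0.1846]
tool_rot: [-3.13, 0.02, 0.728]
contact_force: [0.6, -0.1, -0.3]
opening: 0.0409
```

Run:
```python
from ws import *
wseg('w24',.012,'sug')
go(.505,.1115,.085,132)
```

```text
648 [506.  57.] c [708.   48.8] sz [48.3  9.8] a 54.5 mean [709.3  48.6]
255 [130. 105.] c [486.3 246.1] sz [24.4  9.1] a 56.2 mean [486.2 246. ]
834 [358. 137.] c [592.   88.6] sz [25.1 28. ] a 18.5 mean [591.6  88.8]
471 [267. 197.] c [503.1 109.8] sz [24.9 15. ] a 41.8 mean [502.8 109.9]
t 44.2 pos [0.5061 0.1226 0.1846] rot [-3.13   0.02   0.728] q6 0.94 open 0.0415
  rotvec [-0.012  0.02  -0.005] rows 1.0 offset after rot [-8.2  7.6 99.6]
```

View pics/w24.png

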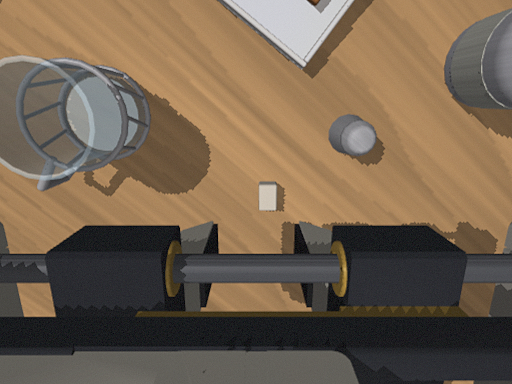

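Call:
apply_moves([
  {"offset": [-8, 5, 20], "rotation": [-0.012, 0.02, -0.005]},
  {"offset": [0, 0, 30], "rotation": [0, 0, 0]},
  {"offset": [0, 0, 30], "rotation": [0, 0, 0]},
  {"offset": [0, 0, 15], "rotation": [0, 0, 0]},
  {"offset": [0, 0, 0], "rotation": [0, 0, 0]},
  {"offset": [0, 0, 0], "rotation": [0, 0, 0]},
])

```text
time: 44.7
tool_pos: [0.51, 0.1181, 0.0857]
tool_rot: [3.136, -0.008, 0.739]
contact_force: [-0.0, 0.2, 1.0]
opening: 0.0412
```

Run:
```python
from ws import *
go(.5037,.1107,.068,132)
```

```text
t 44.7 pos [0.51   0.1181 0.0857] rot [ 3.136 -0.008  0.739] q6 0.91 open 0.0412
  rotvec [ 0.005 -0.008  0.006] rows 1.0 offset after rot [-9.6  1.3 17.7]
```

Call:
apply_moves([
  {"offset": [-9, 1, 0], "rotation": [0.005, -0.008, 0.006]},
  {"offset": [0, 0, 9], "rotation": [0, 0, 0]},
  {"offset": [0, 0, 7], "rotation": [0, 0, 0]},
  {"offset": [0, 0, 0], "rotation": [0, 0, 0]},
  {"offset": [0, 0, 0], "rotation": [0, 0, 0]},
])

```text
time: 45.12
tool_pos: [0.5064, 0.1119, 0.0712]
tool_rot: [3.138, -0.004, 0.734]
contact_force: [-0.5, -0.8, -0.1]
opening: 0.0412
```

Run:
```python
from ws import *
go(.5037,.1107,.068,132)
```

```text
t 45.12 pos [0.5064 0.1119 0.0712] rot [ 3.138 -0.004  0.734] q6 0.91 open 0.0412
  rotvec [ 0.003 -0.004  0.001] rows 1.0 offset after rot [-2.8 -0.9  3.2]
```

Call:
apply_moves([
  {"offset": [-2.5, -1, 2.5], "rotation": [0.003, -0.004, 0]},
  {"offset": [0, 0, 1], "rotation": [0, 0, 0]},
  {"offset": [0, 0, 0], "rotation": [0, 0, 0]},
  {"offset": [0, 0, 0], "rotation": [0, 0, 0]},
  {"offset": [0, 0, 0], "rotation": [0, 0, 0]},
  {"offset": [0, 0, 0], "rotation": [0, 0, 0]},
  {"offset": [0, 0, 0], "rotation": [0, 0, 0]},
], grip=1)

```text
time: 45.7
tool_pos: [0.5044, 0.1109, 0.0688]
tool_rot: [3.14, -0.002, 0.734]
contact_force: [-0.2, 0.7, 0.8]
opening: 0.0156
```

Call:
apply_moves([
  {"offset": [0, 0, -30], "rotation": [0, 0, 0]},
  {"offset": [0, 0, -40], "rotation": [0, 0, 0]},
  {"offset": [0, 0, -40], "rotation": [0, 0, 0]},
  {"offset": [0, 0, -20], "rotation": [0, 0, 0]},
])

```text
time: 46.03
tool_pos: [0.5011, 0.1106, 0.1976]
tool_rot: [-3.134, 0.009, 0.734]
contact_force: [1.3, -0.3, -0.3]
opening: 0.0158
```

Run:
```python
from ws import *
go(.4645,.2595,.2,132)
s=observe();p=read_camera('wrist');save(p,'w25')
for n in('glass','glass_rim'): print([(np.round(d['location'],4).tolist(),round(d['score'],2)) for d in tip_of(n,p)])
```

```text
t 46.03 pos [0.5011 0.1106 0.1976] rot [-3.134  0.009  0.734] q6 0.91 open 0.0158
  rotvec [-0.007  0.009  0.001] rows 1.0 offset after rot [  72.4 -135.2   -2.4]
[([0.4637, 0.2601, 0.0009], 0.8)]
[([0.46, 0.2569, 0.0915], 0.68)]
```

View pics/w25.png

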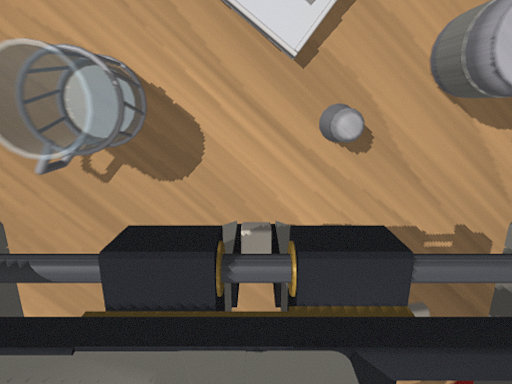

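Call:
apply_moves([
  {"offset": [14, -26, -5], "rotation": [-0.007, 0.009, 0]},
  {"offset": [15, -27, 0], "rotation": [0, 0, 0]},
  {"offset": [15, -27, 0], "rotation": [0, 0, 0]},
  {"offset": [15, -27, 0], "rotation": [0, 0, 0]},
  {"offset": [14, -26, 0], "rotation": [0, 0, 0]},
  {"offset": [0, 0, 0], "rotation": [0, 0, 0]},
  {"offset": [0, 0, 0], "rotation": [0, 0, 0]},
  {"offset": [0, 0, 0], "rotation": [0, 0, 0]},
])

```text
time: 46.85
tool_pos: [0.4605, 0.2616, 0.1892]
tool_rot: [-3.134, 0.017, 0.73]
contact_force: [1.0, 0.2, 0.9]
opening: 0.016
```

Run:
```python
from ws import *
go(.4638,.259,.163,132)
s=observe();p=read_camera('wrist');save(p,'w26')
```

```text
t 46.85 pos [0.4605 0.2616 0.1892] rot [-3.134  0.017  0.73 ] q6 1.21 open 0.016
  rotvec [-0.007  0.017 -0.003] rows 1.0 offset after rot [ 0.7  4.1 26.2]
```

View pics/w26.png

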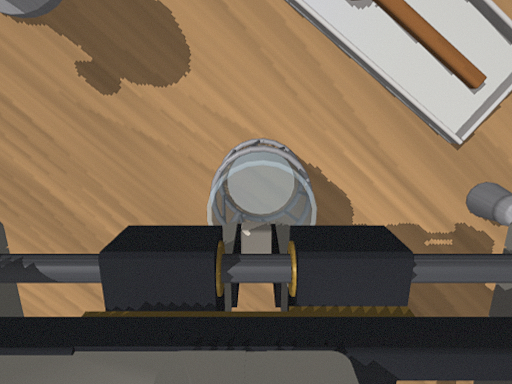

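Call:
apply_moves([
  {"offset": [0.5, 3.5, 12], "rotation": [-0.007, 0.017, -0.003]},
  {"offset": [0, 0, 12], "rotation": [0, 0, 0]},
  {"offset": [0, 0, 3], "rotation": [0, 0, 0]},
  {"offset": [0, 0, 0], "rotation": [0, 0, 0]},
  {"offset": [0, 0, 0], "rotation": [0, 0, 0]},
])

```text
time: 47.32
tool_pos: [0.4644, 0.2538, 0.16]
tool_rot: [-3.141, 0.003, 0.726]
contact_force: [0.3, -0.4, 0.7]
opening: 0.0158
```

Run:
```python
from ws import *
go(.4638,.259,.161,132)
```

```text
t 47.32 pos [0.4644 0.2538 0.16  ] rot [-3.141e+00  3.000e-03  7.260e-01] q6 1.2 open 0.0158
  rotvec [-0.     0.003 -0.007] rows 1.0 offset after rot [ 3.  -4.3 -1. ]
```

Call:
apply_moves([
  {"offset": [3, -4, -1], "rotation": [0, 0, 0]},
  {"offset": [0, 0, 0], "rotation": [0, 0, 0]},
  {"offset": [0, 0, 0], "rotation": [0, 0, 0]},
])

```text
time: 47.57
tool_pos: [0.465, 0.2584, 0.1622]
tool_rot: [3.141, 0.001, 0.724]
contact_force: [0.3, 0.0, 0.5]
opening: 0.016
```

Call:
apply_moves([
  {"offset": [0, 0, 0], "rotation": [0, 0, 0]},
  {"offset": [0, 0, 0], "rotation": [0, 0, 0]},
  {"offset": [0, 0, 0], "rotation": [0, 0, 0]},
  {"offset": [0, 0, -20], "rotation": [0, 0, 0]},
  {"offset": [0, 0, -25], "rotation": [0, 0, 0]},
  {"offset": [0, 0, 0], "rotation": [0, 0, 0]},
], grip=0.6)

```text
time: 48.07
tool_pos: [0.4647, 0.2589, 0.2088]
tool_rot: [3.142, 0.002, 0.725]
contact_force: [1.3, 0.9, 1.1]
opening: 0.0368
```

Run:
```python
from ws import *
s=observe();p=read_camera('wrist');save(p,'w27');t=read_camera('top');b=read_camera('side')
for q in(t,b): print([(np.round(d['location'],4).tolist(),round(d['score'],2)) for d in tip_of('sugar0',q)])
c=cv2.cvtColor(t['img'][190:260,220:290],4);cv2.imwrite('pics/t3c.png',cv2.resize(c,None,fx=8,fy=8,interpolation=2))
im=t['img'].astype(int);im=cv2.resize(t['img'],None,fx=4,fy=4,interpolation=2).astype(int)
m=(im.min(2)>125);n,l,st,cc=cv2.connectedComponentsWithStats(m.astype(np.uint8))
for i in range(1,n):
  if 200<st[i][4]<1500:
    ys,xs=np.nonzero(l==i);W=np.array([px2w(t,(x+.5)/4-.5,(y+.5)/4-.5,.013)[:2] for x,y in zip(xs,ys)])
    if .38<W.mean(0)[0]<.6: print(cc[i]/4,W.mean(0).round(4),cv2.minAreaRect((W*1000).astype(np.float32)))
```

```text
[([0.4213, -0.0862, 0.0001], 0.61), ([0.5062, -0.1002, -0.0002], 0.6), ([0.4635, 0.2638, 0.0104], 0.51)]
[([0.4258, -0.0869, 0.0009], 0.57)]
[186.75816993 178.49183007] [0.5917 0.1034] ((591.6814575195312, 103.41436767578125), (15.208915710449219, 16.009963989257812), 46.19794845581055)
[126.6442953  232.77642617] [0.4453 0.2589] ((444.9082336425781, 259.522216796875), (15.168729782104492, 28.588783264160156), 19.838054656982422)
[256.67347756 241.37139423] [ 0.4268 -0.0857] ((426.7512512207031, -85.52682495117188), (14.981795310974121, 19.65218162536621), 45.49878692626953)
```

View pics/w27.png

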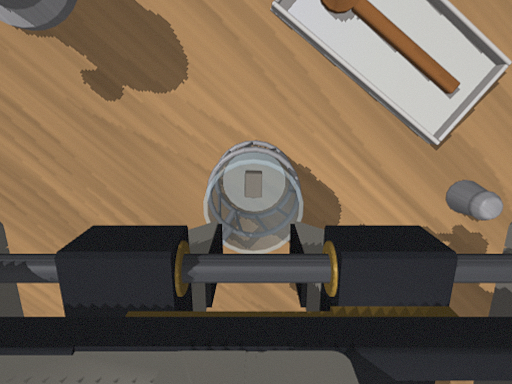

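View pics/t3c.png

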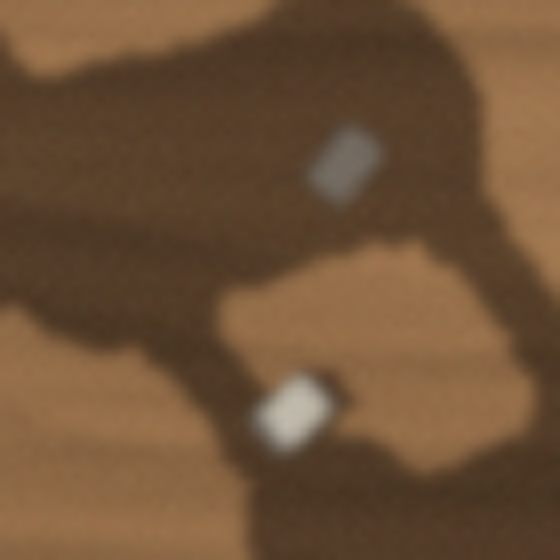

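Call:
apply_moves([
  {"offset": [0, 0, 0], "rotation": [0, 0, -0.12]},
  {"offset": [0, 0, 0], "rotation": [0, 0, -0.12]},
  {"offset": [0, 0, 0], "rotation": [0, 0, -0.12]},
  {"offset": [0, 0, 0], "rotation": [0, 0, -0.12]},
  {"offset": [0, 0, 0], "rotation": [0, 0, -0.12]},
  {"offset": [0, 0, 0], "rotation": [0, 0, -0.12]},
  {"offset": [0, 0, 0], "rotation": [0, 0, -0.12]},
  {"offset": [0, 0, 0], "rotation": [0, 0, -0.12]},
  {"offset": [0, 0, 0], "rotation": [0, 0, -0.12]},
  {"offset": [0, 0, 0], "rotation": [0, 0, -0.12]},
  {"offset": [0, 0, 0], "rotation": [0, 0, -0.12]},
  {"offset": [0, 0, 0], "rotation": [0, 0, -0.12]},
], grip=0.55)

```text
time: 49.32
tool_pos: [0.4579, 0.256, 0.1915]
tool_rot: [-3.109, -0.008, 2.22]
contact_force: [-0.6, -0.1, 0.2]
opening: 0.0411
```

Run:
```python
from ws import *
go(.426,-.086,.2,45)
```

```text
t 49.32 pos [0.4579 0.256  0.1915] rot [-3.109 -0.008  2.22 ] q6 -0.29 open 0.0411
  rotvec [-0.032 -0.011 -0.136] rows 2.0 offset after rot [-219.3 -264.4   -8.5]
```

Call:
apply_moves([
  {"offset": [0, 0, -8], "rotation": [-0.032, -0.011, -0.068]},
  {"offset": [0, 0, 0], "rotation": [0, 0, -0.068]},
  {"offset": [-24, -29, -1], "rotation": [0, 0, 0]},
  {"offset": [-24, -29, 0], "rotation": [0, 0, 0]},
  {"offset": [-24, -29, 0], "rotation": [0, 0, 0]},
  {"offset": [-24, -29, 0], "rotation": [0, 0, 0]},
  {"offset": [-24, -29, 0], "rotation": [0, 0, 0]},
  {"offset": [-24, -29, 0], "rotation": [0, 0, 0]},
  {"offset": [-24, -29, 0], "rotation": [0, 0, 0]},
  {"offset": [-24, -29, 0], "rotation": [0, 0, 0]},
  {"offset": [-22, -27, 0], "rotation": [0, 0, 0]},
  {"offset": [0, 0, 0], "rotation": [0, 0, 0]},
])

```text
time: 50.32
tool_pos: [0.4266, -0.0908, 0.1909]
tool_rot: [-3.132, -0.008, 2.38]
contact_force: [0.1, -0.3, 0.5]
opening: 0.0411
```

Call:
apply_moves([
  {"offset": [0, 0, 0], "rotation": [0, 0, 0]},
  {"offset": [0, 0, 0], "rotation": [0, 0, 0]},
])

```text
time: 50.48
tool_pos: [0.4257, -0.0921, 0.1896]
tool_rot: [-3.131, -0.011, 2.375]
contact_force: [0.2, 0.7, -0.6]
opening: 0.0411
```

Run:
```python
from ws import *
wseg('w28',.012,'sug')
go(.426,-.086,.085,45)
```

```text
475 [261. 185.] c [423.7 -86.3] sz [15.9 24.7] a 45.8 mean [423.9 -86.6]
t 50.53 pos [ 0.4256 -0.0915  0.1896] rot [-3.131 -0.011  2.376] q6 -1.19 open 0.0413
  rotvec [-0.01  -0.011  0.02 ] rows 1.0 offset after rot [  3.6   4.2 104.6]
```

View pics/w28.png

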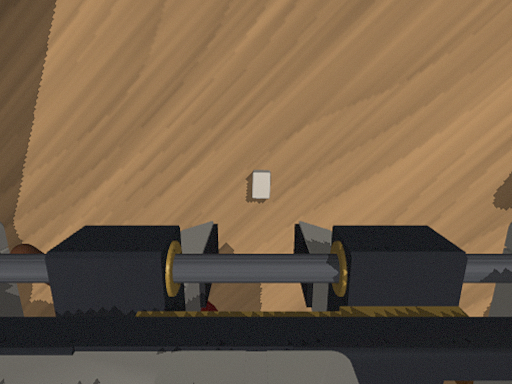

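Call:
apply_moves([
  {"offset": [2, 3, 25], "rotation": [-0.01, -0.011, 0.005]},
  {"offset": [0, 0, 30], "rotation": [0, 0, 0]},
  {"offset": [0, 0, 30], "rotation": [0, 0, 0]},
  {"offset": [0, 0, 15], "rotation": [0, 0, 0]},
  {"offset": [0, 0, 0], "rotation": [0, 0, 0]},
  {"offset": [0, 0, 0], "rotation": [0, 0, 0]},
])

```text
time: 51.03
tool_pos: [0.4279, -0.0798, 0.0868]
tool_rot: [3.139, 0.003, 2.383]
contact_force: [0.5, 0.3, -0.1]
opening: 0.0414
```

Run:
```python
from ws import *
go(.4243,-.0863,.068,46)
```

```text
t 51.03 pos [ 0.4279 -0.0798  0.0868] rot [3.139e+00 3.000e-03 2.383e+00] q6 -1.18 open 0.0414
  rotvec [0.002 0.003 0.009] rows 1.0 offset after rot [-1.9 -7.2 18.8]
```

Call:
apply_moves([
  {"offset": [-2, -7, 0], "rotation": [0.002, 0.003, 0.009]},
  {"offset": [0, 0, 9], "rotation": [0, 0, 0]},
  {"offset": [0, 0, 8], "rotation": [0, 0, 0]},
  {"offset": [0, 0, 0], "rotation": [0, 0, 0]},
  {"offset": [0, 0, 0], "rotation": [0, 0, 0]},
])

```text
time: 51.45
tool_pos: [0.4264, -0.0857, 0.0715]
tool_rot: [3.139, 0.005, 2.377]
contact_force: [-0.6, 0.3, 0.2]
opening: 0.0416
```

Run:
```python
from ws import *
go(.4243,-.0863,.068,46)
```

```text
t 51.45 pos [ 0.4264 -0.0857  0.0715] rot [3.139 0.005 2.377] q6 -1.18 open 0.0416
  rotvec [0.003 0.005 0.003] rows 1.0 offset after rot [ 1.1 -1.9  3.5]
```

Call:
apply_moves([
  {"offset": [1, -1.5, 2.5], "rotation": [0.003, 0.005, 0]},
  {"offset": [0, 0, 1], "rotation": [0, 0, 0]},
  {"offset": [0, 0, 0], "rotation": [0, 0, 0]},
  {"offset": [0, 0, 0], "rotation": [0, 0, 0]},
  {"offset": [0, 0, 0], "rotation": [0, 0, 0]},
  {"offset": [0, 0, 0], "rotation": [0, 0, 0]},
  {"offset": [0, 0, 0], "rotation": [0, 0, 0]},
], grip=1)

```text
time: 52.03
tool_pos: [0.425, -0.0867, 0.0686]
tool_rot: [3.142, 0.001, 2.376]
contact_force: [-0.1, -1.2, -0.6]
opening: 0.0155
```

Call:
apply_moves([
  {"offset": [0, 0, -30], "rotation": [0, 0, 0]},
  {"offset": [0, 0, -40], "rotation": [0, 0, 0]},
  {"offset": [0, 0, -40], "rotation": [0, 0, 0]},
  {"offset": [0, 0, -20], "rotation": [0, 0, 0]},
])

```text
time: 52.37
tool_pos: [0.4223, -0.0856, 0.1983]
tool_rot: [-3.136, -0.012, 2.376]
contact_force: [0.2, -0.1, -0.4]
opening: 0.0158
```

Run:
```python
from ws import *
go(.464,.259,.2,46)
s=observe();p=read_camera('wrist');save(p,'w29')
```

```text
t 52.37 pos [ 0.4223 -0.0856  0.1983] rot [-3.136 -0.012  2.376] q6 -1.18 open 0.0158
  rotvec [-0.006 -0.012  0.002] rows 1.0 offset after rot [209.4 276.9  -1.7]
```

View pics/w29.png

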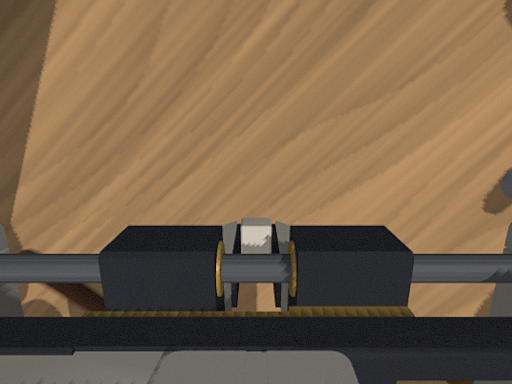

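Held. 9 rows of (23, 30.5).

Call:
apply_moves([
  {"offset": [22, 29.5, -3], "rotation": [-0.006, -0.012, 0]},
  {"offset": [23, 30.5, 0], "rotation": [0, 0, 0]},
  {"offset": [23, 30.5, 0], "rotation": [0, 0, 0]},
  {"offset": [23, 30.5, 0], "rotation": [0, 0, 0]},
  {"offset": [23, 30.5, 0], "rotation": [0, 0, 0]},
  {"offset": [23, 30.5, 0], "rotation": [0, 0, 0]},
  {"offset": [23, 30.5, 0], "rotation": [0, 0, 0]},
  {"offset": [23, 30.5, 0], "rotation": [0, 0, 0]},
  {"offset": [23, 30.5, 0], "rotation": [0, 0, 0]},
  {"offset": [0, 0, 0], "rotation": [0, 0, 0]},
  {"offset": [0, 0, 0], "rotation": [0, 0, 0]},
  {"offset": [0, 0, 0], "rotation": [0, 0, 0]},
])

```text
time: 53.42
tool_pos: [0.4682, 0.2683, 0.204]
tool_rot: [3.133, 0.014, 2.37]
contact_force: [-0.3, 0.7, 0.0]
opening: 0.0155
```

Run:
```python
from ws import *
go(.464,.259,.163,46)
```

```text
t 53.42 pos [0.4682 0.2683 0.204 ] rot [3.133 0.014 2.37 ] q6 -0.41 open 0.0155
  rotvec [ 0.008  0.014 -0.004] rows 1.0 offset after rot [-3.5 -9.6 41. ]
```

Call:
apply_moves([
  {"offset": [-2, -6, 12], "rotation": [0.008, 0.014, 0]},
  {"offset": [0, 0, 15], "rotation": [0, 0, 0]},
  {"offset": [0, 0, 10], "rotation": [0, 0, 0]},
  {"offset": [0, 0, 0], "rotation": [0, 0, 0]},
  {"offset": [0, 0, 0], "rotation": [0, 0, 0]},
])

```text
time: 53.83
tool_pos: [0.4643, 0.2553, 0.163]
tool_rot: [-3.137, -0.003, 2.363]
contact_force: [0.2, 0.2, -0.0]
opening: 0.0158
```

Run:
```python
from ws import *
go(.464,.259,.162,46)
```

```text
t 53.83 pos [0.4643 0.2553 0.163 ] rot [-3.137e+00 -3.000e-03  2.363e+00] q6 -0.44 open 0.0158
  rotvec [-0.005 -0.003 -0.01 ] rows 1.0 offset after rot [2.8 2.4 1. ]
```

Call:
apply_moves([
  {"offset": [3, 2.5, 0], "rotation": [0, 0, 0]},
  {"offset": [0, 0, 0], "rotation": [0, 0, 0]},
  {"offset": [0, 0, 0], "rotation": [0, 0, 0]},
])

```text
time: 54.08
tool_pos: [0.4643, 0.2572, 0.1635]
tool_rot: [-3.136, -0.004, 2.36]
contact_force: [-0.1, -0.5, 0.6]
opening: 0.016
```

Call:
apply_moves([
  {"offset": [0, 0, 0], "rotation": [0, 0, 0]},
  {"offset": [0, 0, 0], "rotation": [0, 0, 0]},
  {"offset": [0, 0, 0], "rotation": [0, 0, 0]},
  {"offset": [0, 0, -20], "rotation": [0, 0, 0]},
  {"offset": [0, 0, -25], "rotation": [0, 0, 0]},
  {"offset": [0, 0, 0], "rotation": [0, 0, 0]},
], grip=0.6)

```text
time: 54.58
tool_pos: [0.4645, 0.2574, 0.2105]
tool_rot: [-3.136, -0.004, 2.36]
contact_force: [1.0, 0.6, 0.4]
opening: 0.0363
```

Run:
```python
from ws import *
s=observe();p=read_camera('wrist');save(p,'w30');t=read_camera('top')
print([(np.round(d['location'],4).tolist(),round(d['score'],2)) for d in tip_of('sugar0',t)])
c=cv2.cvtColor(t['img'][190:260,200:300],4);cv2.imwrite('pics/t4c.png',cv2.resize(c,None,fx=6,fy=6,interpolation=2))
go(.506,-.102,.2,45)
```

```text
[([0.4617, 0.2572, 0.0155], 0.56), ([0.5065, -0.1014, -0.0018], 0.38)]
t 54.73 pos [0.4626 0.2566 0.2063] rot [-3.13  -0.007  2.36 ] q6 -0.43 open 0.0367
  rotvec [-0.012 -0.007  0.004] rows 1.0 offset after rot [-284.2 -222.9    6.3]
```

View pics/w30.png

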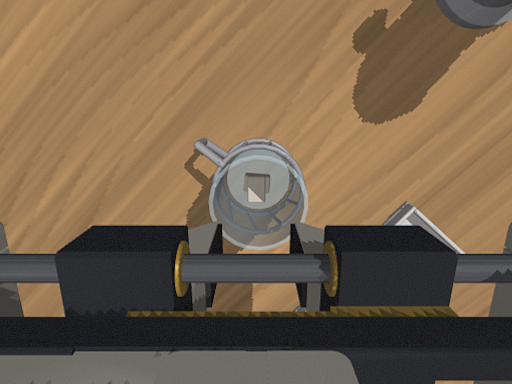

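View pics/t4c.png

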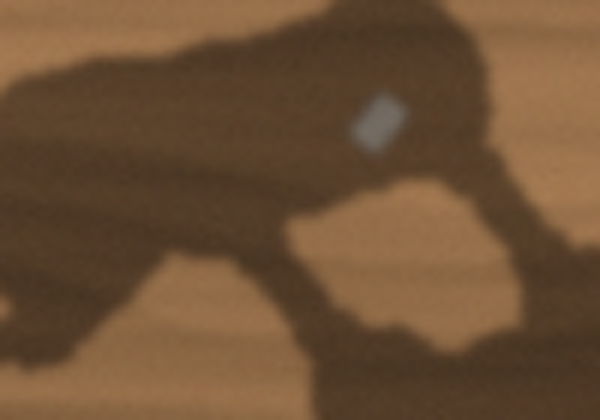

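Call:
apply_moves([
  {"offset": [-26, -21, 0], "rotation": [-0.012, -0.007, 0]},
  {"offset": [-29, -22.5, 0], "rotation": [0, 0, 0]},
  {"offset": [-29, -22.5, 0], "rotation": [0, 0, 0]},
  {"offset": [-29, -22.5, 0], "rotation": [0, 0, 0]},
  {"offset": [-29, -22.5, 0], "rotation": [0, 0, 0]},
  {"offset": [-29, -22.5, 0], "rotation": [0, 0, 0]},
  {"offset": [-29, -22.5, 0], "rotation": [0, 0, 0]},
  {"offset": [-29, -22.5, 0], "rotation": [0, 0, 0]},
  {"offset": [-29, -22.5, 0], "rotation": [0, 0, 0]},
  {"offset": [-26, -20, 0], "rotation": [0, 0, 0]},
  {"offset": [0, 0, 0], "rotation": [0, 0, -0.1]},
  {"offset": [0, 0, 0], "rotation": [0, 0, -0.05]},
], grip=0.55)

```text
time: 55.73
tool_pos: [0.5053, -0.115, 0.1923]
tool_rot: [-3.134, -0.016, 2.521]
contact_force: [0.2, 1.4, 0.1]
opening: 0.0414
```

Call:
apply_moves([
  {"offset": [0, 0, 0], "rotation": [0, 0, 0]},
  {"offset": [0, 0, 0], "rotation": [0, 0, 0]},
])

```text
time: 55.9
tool_pos: [0.5043, -0.1161, 0.19]
tool_rot: [-3.133, -0.02, 2.519]
contact_force: [-0.5, 0.6, 0.5]
opening: 0.041
```

Run:
```python
from ws import *
wseg('w31',.012,'sug')
go(.506,-.102,.085,54)
```

```text
474 [271. 186.] c [ 507.2 -103.4] sz [16.  24.2] a 50.3 mean [ 507.1 -103.3]
t 55.95 pos [ 0.5042 -0.1159  0.1899] rot [-3.132 -0.02   2.519] q6 -1.32 open 0.0416
  rotvec [-0.009 -0.02   0.006] rows 1.0 offset after rot [  6.7  12.3 104.9]
```

View pics/w31.png

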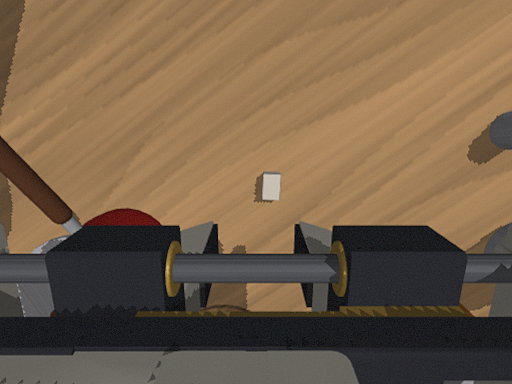

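Run:
```python
from ws import *
go(.507,-.1033,.085,36)
```

```text
t 55.95 pos [ 0.5042 -0.1159  0.1899] rot [-3.132 -0.02   2.519] q6 -1.32 open 0.0416
  rotvec [-0.012 -0.018  0.32 ] rows 3.0 offset after rot [  8.6   9.6 104.9]
```

Call:
apply_moves([
  {"offset": [0, 0, 0], "rotation": [-0.012, -0.018, 0.107]},
  {"offset": [0, 0, 0], "rotation": [0, 0, 0.107]},
  {"offset": [0, 0, 0], "rotation": [0, 0, 0.106]},
  {"offset": [5, 5, 20], "rotation": [0, 0, 0]},
  {"offset": [0, 0, 20], "rotation": [0, 0, 0]},
  {"offset": [0, 0, 0], "rotation": [0, 0, 0]},
  {"offset": [0, 0, 0], "rotation": [0, 0, 0]},
])

```text
time: 56.53
tool_pos: [0.5051, -0.1036, 0.1481]
tool_rot: [3.14, -0.003, 2.18]
contact_force: [-0.7, -0.1, 0.4]
opening: 0.0411
```

Run:
```python
from ws import *
wseg('w32',.012,'sug')
go(.507,-.1033,.085,36)
```

```text
633 [258. 204.] c [ 507.1 -103.3] sz [16.1 24.1] a 51.3 mean [ 507.  -103.2]
t 56.58 pos [ 0.5049 -0.1036  0.1481] rot [ 3.14e+00 -3.00e-03  2.18e+00] q6 -0.96 open 0.0413
  rotvec [ 0.002 -0.003 -0.019] rows 1.0 offset after rot [-0.9  1.9 63.1]
```

Call:
apply_moves([
  {"offset": [-1, 2, 20], "rotation": [0.002, -0.003, -0.019]},
  {"offset": [0, 0, 25], "rotation": [0, 0, 0]},
  {"offset": [0, 0, 15], "rotation": [0, 0, 0]},
  {"offset": [0, 0, 0], "rotation": [0, 0, 0]},
  {"offset": [0, 0, 0], "rotation": [0, 0, 0]},
])

```text
time: 57.0
tool_pos: [0.5106, -0.1034, 0.0919]
tool_rot: [3.137, 0.008, 2.2]
contact_force: [0.2, -0.2, 0.5]
opening: 0.0412
```

Run:
```python
from ws import *
go(.507,-.1033,.068,36)
```

```text
t 57.0 pos [ 0.5106 -0.1034  0.0919] rot [3.137 0.008 2.2  ] q6 -0.98 open 0.0412
  rotvec [0.005 0.008 0.001] rows 1.0 offset after rot [ 2.2 -2.9 23.9]
```

Call:
apply_moves([
  {"offset": [2, -3, 8], "rotation": [0.005, 0.008, 0]},
  {"offset": [0, 0, 8], "rotation": [0, 0, 0]},
  {"offset": [0, 0, 6], "rotation": [0, 0, 0]},
  {"offset": [0, 0, 0], "rotation": [0, 0, 0]},
  {"offset": [0, 0, 0], "rotation": [0, 0, 0]},
])

```text
time: 57.42
tool_pos: [0.5088, -0.1043, 0.072]
tool_rot: [3.139, 0.004, 2.2]
contact_force: [0.2, -0.6, 0.5]
opening: 0.0413
```

Run:
```python
from ws import *
go(.507,-.1033,.068,36)
```

```text
t 57.42 pos [ 0.5088 -0.1043  0.072 ] rot [3.139 0.004 2.2  ] q6 -0.98 open 0.0413
  rotvec [0.003 0.004 0.001] rows 1.0 offset after rot [ 1.9 -0.8  4. ]
```

Call:
apply_moves([
  {"offset": [2, -1, 3], "rotation": [0.003, 0.004, 0]},
  {"offset": [0, 0, 1], "rotation": [0, 0, 0]},
  {"offset": [0, 0, 0], "rotation": [0, 0, 0]},
  {"offset": [0, 0, 0], "rotation": [0, 0, 0]},
  {"offset": [0, 0, 0], "rotation": [0, 0, 0]},
  {"offset": [0, 0, 0], "rotation": [0, 0, 0]},
  {"offset": [0, 0, 0], "rotation": [0, 0, 0]},
  {"offset": [0, 0, 0], "rotation": [0, 0, 0]},
], grip=1)

```text
time: 58.08
tool_pos: [0.5071, -0.1034, 0.0685]
tool_rot: [3.141, 0.001, 2.2]
contact_force: [-0.3, -0.5, 1.5]
opening: 0.0157
```

Call:
apply_moves([
  {"offset": [0, 0, -30], "rotation": [0, 0, 0]},
  {"offset": [0, 0, -40], "rotation": [0, 0, 0]},
  {"offset": [0, 0, -40], "rotation": [0, 0, 0]},
  {"offset": [0, 0, -20], "rotation": [0, 0, 0]},
])

```text
time: 58.42
tool_pos: [0.5042, -0.1024, 0.1973]
tool_rot: [-3.134, -0.011, 2.2]
contact_force: [1.5, -1.2, -0.1]
opening: 0.0154
```

Run:
```python
from ws import *
go(.464,.259,.2,36)
s=observe();p=read_camera('wrist');save(p,'w33')
```

```text
t 58.42 pos [ 0.5042 -0.1024  0.1973] rot [-3.134 -0.011  2.2  ] q6 -0.98 open 0.0154
  rotvec [-0.008 -0.011  0.001] rows 1.0 offset after rot [316.  179.9  -2.7]
```

View pics/w33.png

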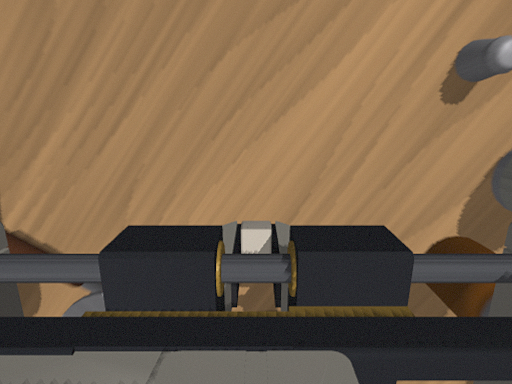

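Call:
apply_moves([
  {"offset": [29, 16.5, -4], "rotation": [-0.008, -0.011, 0]},
  {"offset": [32, 18, 0], "rotation": [0, 0, 0]},
  {"offset": [32, 18, 0], "rotation": [0, 0, 0]},
  {"offset": [32, 18, 0], "rotation": [0, 0, 0]},
  {"offset": [32, 18, 0], "rotation": [0, 0, 0]},
  {"offset": [32, 18, 0], "rotation": [0, 0, 0]},
  {"offset": [32, 18, 0], "rotation": [0, 0, 0]},
  {"offset": [32, 18, 0], "rotation": [0, 0, 0]},
  {"offset": [32, 18, 0], "rotation": [0, 0, 0]},
  {"offset": [27, 16, 0], "rotation": [0, 0, 0]},
  {"offset": [0, 0, 0], "rotation": [0, 0, 0]},
  {"offset": [0, 0, 0], "rotation": [0, 0, 0]},
])

```text
time: 59.47
tool_pos: [0.4644, 0.2673, 0.2041]
tool_rot: [3.13, 0.014, 2.194]
contact_force: [-0.3, -0.6, -0.4]
opening: 0.0156
```

Run:
```python
from ws import *
go(.464,.259,.165,36)
```

```text
t 59.47 pos [0.4644 0.2673 0.2041] rot [3.13  0.014 2.194] q6 -0.23 open 0.0156
  rotvec [ 0.011  0.014 -0.005] rows 1.0 offset after rot [-6.5 -5.2 39.1]
```

Call:
apply_moves([
  {"offset": [-3, -3, 12], "rotation": [0.011, 0.014, 0]},
  {"offset": [0, 0, 15], "rotation": [0, 0, 0]},
  {"offset": [0, 0, 10], "rotation": [0, 0, 0]},
  {"offset": [0, 0, 0], "rotation": [0, 0, 0]},
  {"offset": [0, 0, 0], "rotation": [0, 0, 0]},
])

```text
time: 59.88
tool_pos: [0.4639, 0.258, 0.1629]
tool_rot: [-3.137, -0.003, 2.191]
contact_force: [-0.1, -0.7, -0.0]
opening: 0.0157
```

Run:
```python
from ws import *
go(.464,.259,.163,36)
```

```text
t 59.88 pos [0.4639 0.258  0.1629] rot [-3.137e+00 -3.000e-03  2.191e+00] q6 -0.26 open 0.0157
  rotvec [-0.004 -0.003 -0.008] rows 1.0 offset after rot [ 0.7  0.6 -0.1]
```

Release, rise, and retreat.

Call:
apply_moves([
  {"offset": [0, 0, 0], "rotation": [0, 0, 0]},
  {"offset": [0, 0, 0], "rotation": [0, 0, 0]},
  {"offset": [0, 0, 0], "rotation": [0, 0, 0]},
  {"offset": [0, 0, -20], "rotation": [0, 0, 0]},
  {"offset": [0, 0, -30], "rotation": [0, 0, 0]},
  {"offset": [0, 0, -30], "rotation": [0, 0, 0]},
  {"offset": [0, 0, 0], "rotation": [0, 0, 0]},
], grip=0.6)

```text
time: 60.47
tool_pos: [0.4651, 0.2556, 0.2464]
tool_rot: [-3.135, -0.003, 2.188]
contact_force: [0.9, 0.8, 1.0]
opening: 0.0366
```

Run:
```python
from ws import *
s=observe();p=read_camera('wrist');save(p,'w34');t=read_camera('top');save(t,'t5');b=read_camera('side');save(b,'s6')
for n in('sugar0','cinnamon0','lid','cezve','cezve_rim','spoon','shaker','glass'):
  for q in(t,b): print(n,[(np.round(d['location'],4).tolist(),round(d['score'],2)) for d in tip_of(n,q)])
c=cv2.cvtColor(b['img'][100:300,120:350],4);cv2.imwrite('pics/s6c.png',cv2.resize(c,None,fx=3,fy=3,interpolation=2))
c=cv2.cvtColor(t['img'][120:300,80:360],4);cv2.imwrite('pics/t5c.png',cv2.resize(c,None,fx=2.8,fy=2.8,interpolation=2))
```

```text
sugar0 [([0.4622, 0.2575, 0.0316], 0.49)]
sugar0 []
cinnamon0 []
cinnamon0 []
lid [([0.4819, -0.2573, 0.078], 0.96)]
lid [([0.4787, -0.2539, 0.0818], 0.58)]
cezve [([0.484, -0.255, 0.0], 0.72)]
cezve [([0.4817, -0.2541, 0.0009], 0.72)]
cezve_rim []
cezve_rim []
spoon [([0.6415, 0.26, 0.0026], 0.54)]
spoon [([0.637, 0.2559, 0.0032], 0.7), ([0.4655, 0.2594, 0.087], 0.4)]
shaker [([0.5856, 0.0949, -0.0041], 0.5)]
shaker [([0.5949, 0.0915, -0.002], 0.67)]
glass [([0.4634, 0.2622, 0.0035], 0.87)]
glass [([0.463, 0.2608, 0.0027], 0.61)]
```

View pics/w34.png

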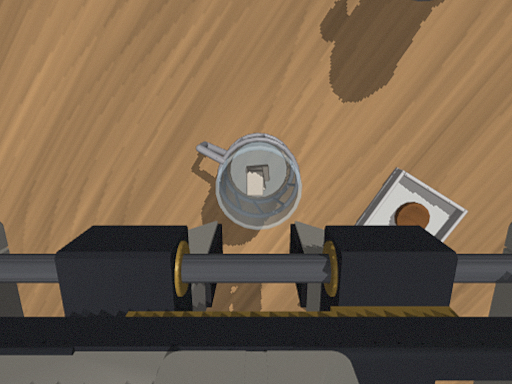

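View pics/s6c.png

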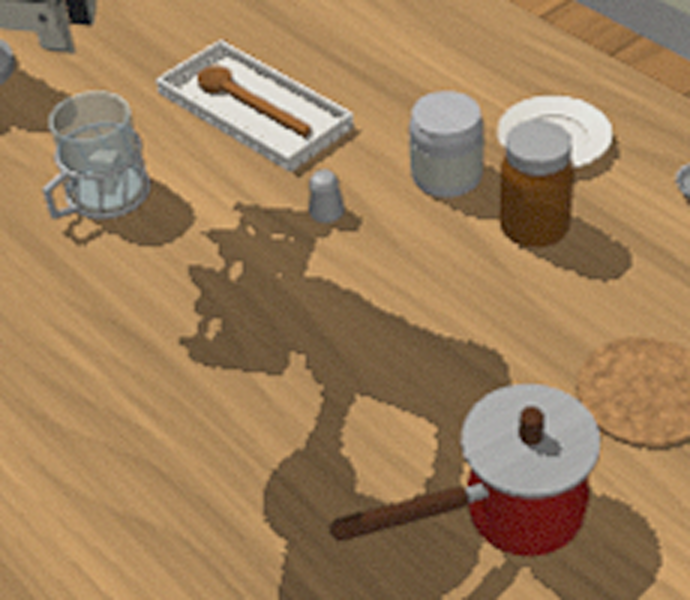

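View pics/t5c.png

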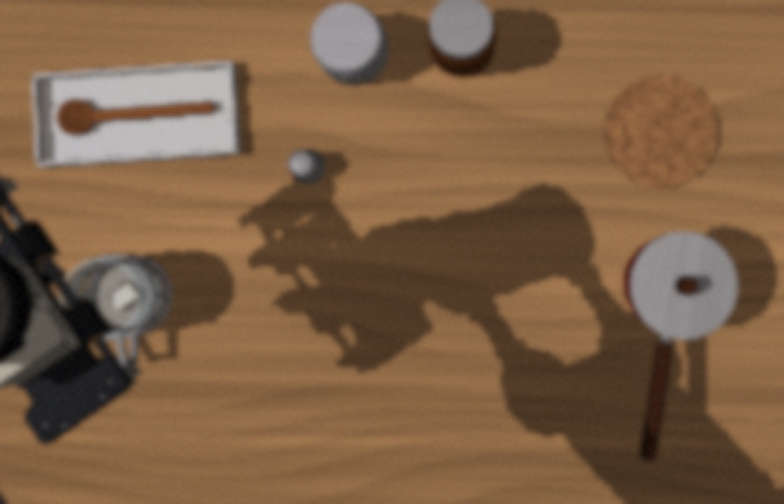

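Call:
apply_moves([
  {"offset": [0, 0, -20], "rotation": [0, 0, 0]},
  {"offset": [0, 0, 0], "rotation": [0, 0, 0]},
  {"offset": [0, 0, 0], "rotation": [0, 0, 0]},
])

```text
time: 61.67
tool_pos: [0.463, 0.2547, 0.2605]
tool_rot: [-3.124, -0.006, 2.187]
contact_force: [0.1, -0.4, -0.9]
opening: 0.0366
```

Run:
```python
from h import *
print(hand_in())
```

```text
the job is handed in; nothing more can be done
None
```

The job is finished and handed in at about 62 s of the 210 s allowed. I took the lid off to the coaster, dropped all 4 cinnamon pieces into the pot and put the lid back. The spoon went into the tray, and then all 3 sugar lumps went into the glass.

The last checks, from the top, side and wrist pictures:
- **Lid:** it looks level, and its position reads about 2–3 mm from the pot's centre (the limit is 13 mm).
- **Spoon:** it appears flat inside the tray, near the middle.
- **Cinnamon and sugar:** no pieces are left on the work surface. The wrist picture shows the sugar lumps lying partly on top of each other, well below the glass rim. The cinnamon was seen in the pot before the lid went on.
- **Other things:** the pot and glass stand upright. The shaker reads within a few millimetres of where it was. I did not measure the canister, jar or tin again; the jar and tin look unmoved, and the canister was outside my last close-up views.

None of these checks failed. The pot-centre estimates disagreed by about 4–7 mm between cameras, so I used the average. When I first set the lid down on the coaster, I let go a few millimetres too high, with no visible effect. The hand-in itself reports no verdict.

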